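Close and pin the lid of a bowl finisher and set its click selector

ROBOT

A 7-joint arm with a two-finger parallel gripper is mounted at the origin on a cart in front of the work surface, level with it; the furniture and walls round the work are solid. World frame = base frame: x ahead of the robot, y to its left, z up, the work surface at z = 0. Lengths are in m, angles in rad, forces in N, time in s.
With the tool pointing down it reaches from about 0.425 to 0.825 m from the base axis. Payload 3.6 kg.
Tool frame: the origin (TCP) lies at the very end of the fingers, on their centre line; the grasp point (between the pads) lies 19 mm behind it (robot.hold_point_z is the distance from the TCP to the grasp point, in m); y points along the fingers, z is the direction in which the jaws open and shut, and the axes are right-handed (so a half turn about y gives the same grasp; the last joint's range is limited). The gripper opens to 85 mm and grips with 20 to 120 N. Pads are 22 mm wide; open, the fingers measure 114 mm over their backs; the gripper's body (76 mm by 85 mm) begins 54 mm behind the grasp point. The pads swing forward as they close: fully open they stand 13 mm farther back than shut.
Start: joints at [1.097, 0.615, -0.013, 1.423, 0.008, 1.103, -0.04], TCP at [0.281, -0.586, 0.202] pointing down, gripper open.
Joint ranges: [-3.12, 3.12], [-0.3, 2.06], [-1.34, 1.32], [0.26, 2.42], [-1.36, 4.5], [0.01, 1.98], [-2.84, 2.84]. Speed limits (rad/s): [2.79, 2.79, 3.14, 3.14, 3.14, 3.14, 3.14].

INTERFACE

Orientations are given as a unit quaternion [w, x, y, z].
In Python, from station import robot, read_camera, get_calibration gives the robot as it stands.
- The arm moves only by the tool jog_arm, never from a script. Its argument "steps" is a list of rows, each a list of 2 entries, a list of its own where there are three numbers: the shift along the tool's x, y, z in mm, then the turn, a rotation vector about the tool's x, y, z in degrees. In form: [[[dx, dy, dz], [rx, ry, rz]], ...]. A call has 1 to 10 rows; each row shifts and turns the commanded pose from where the row before left it, along the tool's axes as they then stand; what a row does not reach is not made up. A row lasts 1/10 s, in which the tool goes at most 50 mm and 8.59 degrees, less where a joint would pass 70% of its speed; a pose out of reach is approached as far as the arm can. A call with a gripper value outside its range is refused whole. "jaw" is the opening, from 0 (shut) to 1 (fully open), set as the call begins (left out, the last holds). The fingers move at their own pace and stop on an object; "squeeze" is the grip in N (left out, the last holds). Time passes only in rows, so rows that do not move let the fingers close. It gives the time, the measured TCP pose, the force and the opening at its end, in the units of the state.
- robot.sense(): the state, without advancing time (a new reading comes with each control period).
- read_camera(name): name is "side" or "top" or "wrist"; returns the picture (420x560x3 uint8, blue, green, red); there is no depth.
- get_calibration(name): a dict with "fx", "fy", "cx", "cy" (pixels), "eye" and "attitude" of the camera in the world. Camera axes: x right, y down, z forward; pixel columns grow to the right and rows downward; lengths in m; the calibration is good to about 2 mm. A picture is of the moment at which its call begins: read the wrist's pose just before it. get_calibration takes no time and is no camera call; for the wrist camera it gives the pose at the moment of the call.
- robot.finish_job(): hands the job in, once; it reports no verdict.
The state is a dict: "time_s": time; "joint_pos": joint angles; "qd": joint speeds; "tau": joint torques, N m; "ee_pos": TCP position; "eef_rot": TCP orientation; "force": force on the tool from outside, world axes, zero at the start; "torque": the same for the moment, N m; "opening": finger opening in m.
Only numpy, scipy, OpenCV 4.12 (cv2) and the standard library are available. Lean on these libraries where they do the work, as an engineer would, in place of code of your own. Each camera call takes 0.05 s, during which the arm holds its last target. There are 200 camera calls.

TASK

Get the bench bowl finisher ready to run: shut its round lid fully, then push the steel hinge pin (the one with the flat grip) through the three barrels at the front of the lid until its grip comes up against them. Only when the lid is pinned, turn the selector on the sloping panel anticlockwise back to its stop, and from there three clicks clockwise. Leave the other things on the cabinet where they are.

Things in the scene. Friction and masses are not known exactly. Their poses are not given: they have to be found in the camera images.
- finisher: Fixed grey machine case, 210 x 210 mm, origin under its middle, x away from the robot (front at x = -105 mm), y left. Deck 75 mm high from x = -43 to the back. In front of it a control panel slopes down at 36 degrees to a 30 mm high lip, its normal leaning 36 degrees from vertical to the front. On the deck a bowl of radius 46 mm about x = 48, y = 0, with the lid; hinge barrels in front of it
- lid (a joint): Angle of the round aluminium lid (96 mm across, 0.22 kg): 0 = fully shut on the bowl, grows as its front rises; 1.25 = most open. A stiff hinge holds it at any angle; it closes under a push of 1 to 3 N downward near its front
- lid_hinge (a point): Point on the lid's hinge line (parallel to the finisher's y) at the back of the bowl, 108 mm above the base, at finisher x = +100, y = 0
- lid_press (a point): Point on top of the flat steel strap (14 mm wide) that runs forward over the lid to the middle barrel, 82 mm from the hinge line, 116 mm above the base when shut: press here to close. Moves with the lid; z axis = outward normal of the lid's top
- barrel_axis (a point): Middle of the bore line of the front hinge barrels: finisher x = -28, y = 0, 117 mm above the base; axes as the finisher's, bore along y. Steel barrels 24 mm outside, bore 12.6 mm: two fixed at y = 8.5 to 20.5 and -20.5 to -8.5 mm, the lid's own at y = -7 to 7, in line only with the lid shut. The pin may enter from either side; free deck both sides, 42 mm below the axis
- pin_grip (a point): Centre of the flat grip of the loose steel hinge pin (60 g, 78 mm long overall), half-way up. The grip is 26 mm long (x), 18 mm wide (y), 10 mm thick; x axis points along the pin from the grip to the nose. The pin lies flat, its axis 5 mm above the cabinet top
- pin_mid (a point): Point on the same pin's axis, 33.5 mm ahead of pin_grip along x; it comes to barrel_axis when the pin is home. The grip's shoulder is 20.5 mm behind it; the shank, 10 mm in diameter, ends 31.5 mm ahead of it, the last 8 mm tapering to 4.4 mm
- selector (a joint): Angle of the black selector knob: 0 = at its anticlockwise end stop, grows clockwise (seen from in front of the panel), 0.5236 rad (30 degrees) a click, six clicks (3.14) to the other stop. A spring detent of about 0.06 N m pulls it to the nearest click when let go
- selector_grip (a point): On the selector's axis at the middle of its finger bar, 19 mm above the panel face. Disc 38 mm across, its top 10 mm above the panel; on it the bar, 10 mm thick, 38 mm long, to 27 mm above the panel. z axis = outward normal of the panel, 36 degrees from vertical; y axis along the bar to its pointer end (finisher's left at the stop); x axis across the bar. Axes turn with the knob
- oil_can: Tall blue oil can, 190 x 130 mm (its x, y) and 288 mm high with the handle, standing close against the left or right side of the finisher; too high for a gripper to work over. Origin under its middle
- blue_box: Blue cardboard box 123 x 163 mm (x, y), 101 mm high, standing at the other side of the finisher. Origin under its middle
- ejector_pin: Plain round ejector pin with a disc head, 12 mm across and 90 mm long along its y, lying in front; not the hinge pin. Origin under its middle
- stone: Polishing stone stick 12 x 72 x 6 mm (long along y) lying beside the hinge pin, about 45 mm from its axis. Origin under its middle
- syringe: Paste syringe 27 x 108 x 18 mm (long along y), lying beside the ejector pin. Origin under its middle
- paste_pot: Glass pot with a lid, 57 mm diameter, 36 mm high, in front of the finisher. Origin under its middle
- compound_bar: Bar of polishing compound 39 x 89 x 32 mm (long along y), in front of the finisher. Origin under its middle
- big_insert: Machined mould insert 40 x 56 x 26 mm, in front of the finisher. Origin under its middle
- file_tin: Tin of needle files 75 mm in diameter, 249 mm high, fixed at the left front corner of the cabinet. Origin under its middle
- burr_block: Wooden block with burrs 52 x 124 x 60 mm, fixed at the right front corner of the cabinet. Origin under its middle
Mind the look-alikes: they are no part of the job. What is shaped like the part that bears pin_grip but yellow is not meant.

How it is judged:
On the way, in this order (a step that is already met when the one before it is completed fails the run):
1. the lid is shut (less than 0.03 rad open) (value of joint lid below 0.03 rad), for 0.2 s.
2. the pin is home through all three barrels (pin_mid within 5 mm of barrel_axis, in line with the bore to 0.15 rad) with the lid shut (value of joint lid below 0.03 rad and distance between pin_mid and barrel_axis below 0.005 m and angle between the x axis of pin_mid and the y axis of barrel_axis, either way round below 0.15 rad), for 0.2 s.
3. the selector is back at its stop (less than 0.08 rad) with the pin home (all of step 2 and value of joint selector below 0.08 rad), for 0.2 s.
At the end, for the whole second after the job is handed in: The lid is shut (less than 0.03 rad open), the hinge pin is home through the three barrels (its pin_mid within 5 mm of barrel_axis, in line to 0.15 rad), and the selector rests at the third click from its stop (1.571 rad, within 0.12) (all of step 2 and value of joint selector between 1.4508 and 1.6908 rad); the robot touches nothing.
It fails at once if another thing on the cabinet top is shifted by more than 20 mm (distance of any of oil_can, blue_box, ejector_pin, stone, syringe, paste_pot, compound_bar, big_insert from where it was at the start of the episode above 0.02 m).
It also fails if it takes over 72 s, if anything falls off the work surface, if the arm or the gripper's body presses on something with over 40 N, if the wrist force passes 120 N, or if a joint passes its speed limit or range.

## Working session

There is one attempt and no reset: what is moved stays moved. The work goes in short steps, Python scripts to look and compute and a tool call to move; the robot and the scene stay as the last step left them, time stands still between calls to the robot, and variables do not carry over. Pictures are saved under pics/ and viewed, about 8 in all and at most 12, crops included, and the job is handed in when it is done.

Besides the shell and the picture viewer there is one more tool, called after ">>>" as a command line: name --argument value ..., lists and objects as JSON in quotes. jog_arm: Moves the arm, as the interface text tells. Its arguments: {"type":"object","properties":{"steps":{"type":"array","items":{"type":"array"}},"jaw":{"type":"number"},"squeeze":{"type":"number"}},"required":["steps"]}

```bash
ls; mkdir -p pics; cat > h.py <<'E'
import numpy as np, cv2
from station import robot, read_camera, get_calibration
from scipy.spatial.transform import Rotation as R
def att(c):
    a=np.array(c["attitude"],float)
    return a if a.shape==(3,3) else R.from_quat(a,scalar_first=True).as_matrix()
def ray(c,u,v):
    d=att(c)@np.array([(u-c["cx"])/c["fx"],(v-c["cy"])/c["fy"],1]); return np.array(c["eye"]),d
def onz(c,u,v,z):
    e,d=ray(c,u,v); return e+d*(z-e[2])/d[2]
def proj(c,p):
    q=att(c).T@(np.array(p)-np.array(c["eye"])); return np.array([c["fx"]*q[0]/q[2]+c["cx"],c["fy"]*q[1]/q[2]+c["cy"]])
E
python3 - <<'E'
from h import *
for n in ["top","side","wrist"]:
    c=get_calibration(n); print(n,c); cv2.imwrite(f"pics/{n}0.png",read_camera(n))
s=robot.sense(); print(s)
E
```

```text
pics
top {'fx': 465.3179060019588, 'fy': 465.3179060019588, 'cx': 275.78308275582964, 'cy': 205.09704243082507, 'eye': array([0.3831375 , 0.01824401, 1.45768968]), 'attitude': array([-0.04486112,  0.71272528, -0.69802721,  0.05261345])}
side {'fx': 379.6690895135668, 'fy': 379.6690895135668, 'cx': 281.6941994124926, 'cy': 205.3528807665166, 'eye': array([0.33222878, 0.4210722 , 1.04393877]), 'attitude': array([ 0.05751865, -0.26665999,  0.93554867, -0.22434959])}
wrist {'fx': 341.27339859637635, 'fy': 341.27339859637635, 'cx': 279.2053819625778, 'cy': 210.0922749640424, 'eye': array([ 0.33986754, -0.55727478,  0.37153205]), 'attitude': array([ 0.11066111,  0.83870246, -0.52849605, -0.07088181])}
{'time_s': 0.15, 'joint_pos': array([ 1.09747968,  0.61572273, -0.01262568,  1.42452804,  0.00804328,
        1.10339979, -0.04037749]), 'qd': array([ 7.68503485e-04, -3.12890478e-03, -9.99314602e-04, -3.43901044e-03,
        1.35818541e-05, -1.28132990e-04,  9.61852164e-04]), 'tau': array([ 1.32506506e-03, -4.69659054e+01,  2.59765601e-01, -1.71250856e+01,
        9.99887619e-03,  7.12012115e-03,  3.82166021e-06]), 'ee_pos': array([ 0.28061789, -0.58559152,  0.20088854]), 'eef_rot': array([ 0.15654162, -0.15683076,  0.69022396, -0.68883214]), 'force': array([-0.75064591,  0.63367421,  0.40009905]), 'torque': array([0.01774322, 0.07515458, 0.02347546]), 'opening': 0.08535246516347086}
```

View pics/top0.png

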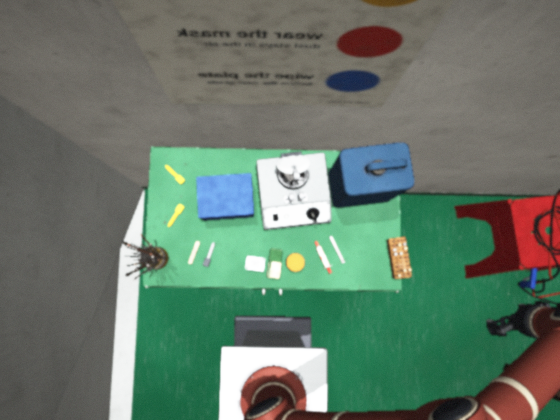

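View pics/side0.png

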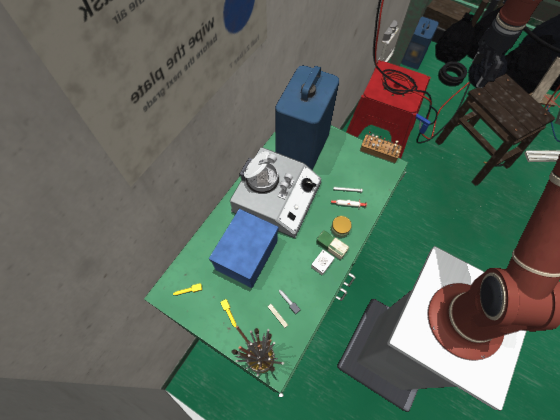

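Both views show the finisher mid-bench, with the oil can on its right and the blue box on its left. The yellow pin-shaped decoys are at top (174,173) and (175,215). The grey pin candidate is at top (209,254) and side (289,301). It is steel with a flat grip and lies next to the stone at (194,251), so it fits the description. The ejector pin at side (348,190) is by the syringe. I'll confirm with an enlarged crop.

```bash
python3 - <<'E'
import cv2, numpy as np
t=cv2.imread("pics/top0.png"); s=cv2.imread("pics/side0.png")
a=cv2.resize(t[230:275,175:230],(366,300),interpolation=cv2.INTER_CUBIC)
b=cv2.resize(s[280:335,260:325],(354,300),interpolation=cv2.INTER_CUBIC)
c=cv2.resize(t[145:235,250:340],(300,300),interpolation=cv2.INTER_CUBIC)
d=cv2.resize(s[140:240,225:330],(315,300),interpolation=cv2.INTER_CUBIC)
z=np.zeros((600,740,3),np.uint8); z[:300,:366]=a; z[:300,370:724]=b; z[300:,:300]=c; z[300:,310:625]=d
cv2.imwrite("pics/crop1.png",z)
E
```

```text
(no output)
```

View pics/crop1.png

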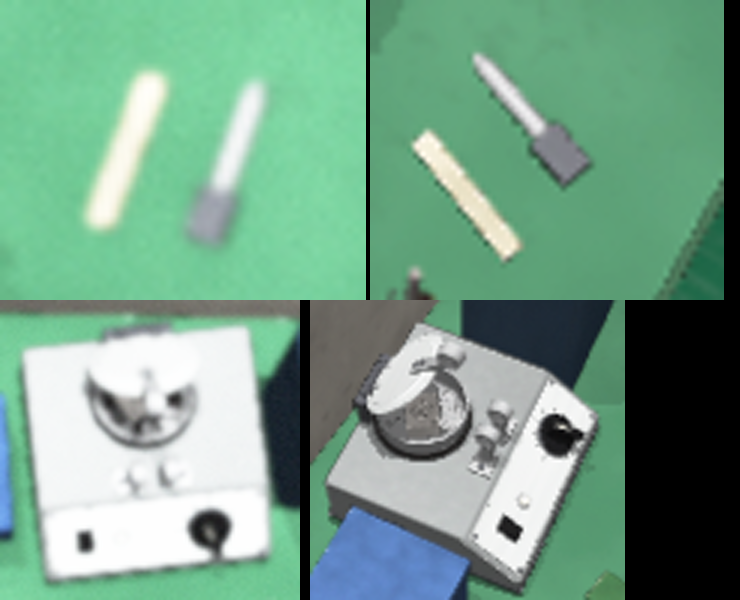

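The crop confirms it: grey steel grip with a white round shank, nose pointing away from the robot, and the stone about 45 mm to its left. The lid is open, and the three barrels sit in front of the bowl.

```bash
python3 - <<'E'
from h import *
from scipy.optimize import least_squares
ct,cs=get_calibration("top"),get_calibration("side")
T=lambda p:(250+p[0]/3.333,145+(p[1]-300)/3.333); S=lambda p:(225+(p[0]-310)/3,140+(p[1]-300)/3)
obs=[(ct,T((24,347)),(.105,.105,.075)),(ct,T((247,325)),(.105,-.105,.075)),(ct,T((48,579)),(-.105,.105,.03)),(ct,T((268,556)),(-.105,-.105,.03)),
(cs,S((417,325)),(.105,-.105,.075)),(cs,S((329,487)),(.105,.105,.075)),(cs,S((471,558)),(-.043,.105,.075)),(cs,S((548,380)),(-.043,-.105,.075)),(cs,S((597,410)),(-.105,-.105,.03))]
W=lambda p,q:np.r_[p[0]+np.cos(p[2])*q[0]-np.sin(p[2])*q[1],p[1]+np.sin(p[2])*q[0]+np.cos(p[2])*q[1],q[2]]
f=lambda p:np.concatenate([proj(c,W(p,q))-o for c,o,q in obs])
r=least_squares(f,[.6,0,0],loss="soft_l1"); print("fin",r.x,np.degrees(r.x[2])); print(f(r.x).reshape(-1,2).round(1))
for n,q in dict(barrel=(-.028,0,.117),hinge=(.1,0,.108)).items(): print(n,W(r.x,q))
# knob
# pin
for n,c,(v0,v1,u0,u1) in [("top",ct,(230,275,200,225)),("side",cs,(280,335,272,305))]:
    im=cv2.imread(f"pics/{n}0.png")[v0:v1,u0:u1]; hsv=cv2.cvtColor(im,cv2.COLOR_BGR2HSV)
    m=(hsv[...,1]<70).astype(np.uint8); k,l,st,ce=cv2.connectedComponentsWithStats(m)
    i=1+np.argmax(st[1:,4]); ys,xs=np.nonzero(l==i); P=np.array([onz(c,u+u0,v+v0,.005)[:2] for u,v in zip(xs,ys)])
    mu=P.mean(0); d=np.linalg.svd(P-mu)[2][0]; t=(P-mu)@d
    w=[np.ptp(((P-mu)@[-d[1],d[0]])[s]) for s in (t<0,t>0)]
    if w[0]>w[1]: pass
    else: d,t=-d,-t
    print(n,st[i,4],"nose",mu+d*t.max(),"tail",mu+d*t.min(),"ang",np.degrees(np.arctan2(d[1],d[0])),np.ptp(t),"grip",mu+d*(t.min()+.013))
s=robot.sense(); print(R.from_quat(s["eef_rot"],scalar_first=True).as_matrix().round(3))
cw=get_calibration("wrist"); M=R.from_quat(s["eef_rot"],scalar_first=True).as_matrix()
print("cam in tool",M.T@(cw["eye"]-s["ee_pos"]),(M.T@att(cw)).round(3))
E
```

```text
fin [ 0.62190391 -0.04929672  0.14251232] 8.1653543118292
[[-1.8  1.3]
 [-0.3 -0.1]
 [-0.6  1.4]
 [ 1.   0.1]
 [-0.2 -1.2]
 [-1.8 -0.1]
 [-1.9 -4.7]
 [ 0.4 -3.2]
 [ 1.6  1.6]]
barrel [ 0.59418776 -0.05327357  0.117     ]
hinge [ 0.72089014 -0.03509368  0.108     ]
top 130 nose [0.46545163 0.19607428] tail [0.39133815 0.21951603] ang -17.551922077046086 0.07773239194852469 grip [0.40373292 0.21559562]
side 141 nose [0.46575038 0.19394125] tail [0.39256608 0.2175035 ] ang -17.846365556539123 0.07688382178162495 grip [0.40494054 0.21351945]
[[-0.902 -0.001  0.432]
 [-0.432  0.002 -0.902]
 [-0.    -1.    -0.002]]
cam in tool [-0.06567521 -0.17079422 -0.00021572] [[ 0.001  0.965  0.261]
 [-0.    -0.261  0.965]
 [ 1.    -0.001  0.   ]]
```

```bash
cat >> h.py <<'E'
def down(deg):   # tool down, tool x at azimuth deg
    a=np.radians(deg); x=np.array([np.cos(a),np.sin(a),0]); y=np.array([0,0,-1.]); return np.c_[x,y,np.cross(x,y)]
def pose():
    s=robot.sense(); return np.array(s["ee_pos"]),R.from_quat(s["eef_rot"],scalar_first=True).as_matrix()
def plan(legs,p=None,M=None,vmax=45,wmax=8.4,nd=0):
    if p is None: p,M=pose()
    for pt,Mt in legs:
        pt=np.array(pt,float); rv=R.from_matrix(M.T@Mt).as_rotvec(degrees=True)
        n=max(1,int(np.ceil(max(np.linalg.norm(pt-p)*1000/vmax,np.linalg.norm(rv)/wmax))))
        out=[]
        for i in range(n):
            q=p+(pt-p)/(n-i); d=np.round(M.T@(q-p)*1000,nd); rv=np.round(R.from_matrix(M.T@Mt).as_rotvec(degrees=True)/(n-i),1)
            out.append([list(map(float,d+0)),list(map(float,rv+0))]); p=p+M@d/1000; M=M@R.from_rotvec(rv,degrees=True).as_matrix()
        print(n,str(out).replace(".0,",",").replace(".0]","]").replace("-0,","0,")); print("end",p.round(4))
    return p,M
E
python3 - <<'E'
from h import *
p,M=pose(); plan([(p+[0,0,.1],M),((.42,-.15,.38),down(-100)),((.5,-.04,.38),down(-81.8))])
E
```

```text
3 [[[0, -33, 0], [0, 0, 0]], [[0, -33, 0], [0, 0, 0]], [[0, -34, 0], [0, 0, 0]]]
end [ 0.2807 -0.5858  0.3009]
11 [[[-29, -7, -30], [0, -4.9, 0]], [[-31, -7, -28], [0, -4.9, 0]], [[-33, -7, -25], [0, -5, 0]], [[-35, -7, -22], [0, -4.9, 0]], [[-37, -7, -19], [0, -5, 0]], [[-39, -7, -16], [0, -4.9, 0]], [[-40, -7, -12], [0, -5, 0]], [[-41, -7, -9], [0, -4.9, 0]], [[-41, -7, -5], [0, -5, 0]], [[-41, -8, -1], [0, -4.9, 0]], [[-42, -7, 2], [0.1, -5, -0.1]]]
end [ 0.4204 -0.1497  0.3796]
4 [[[-30, 0, 15], [0, -4.5, 0]], [[-29, 0, 17], [0, -4.6, 0]], [[-28, 0, 20], [0, -4.5, 0]], [[-27, 0, 21], [0, -4.6, 0]]]
end [ 0.4998 -0.0395  0.3796]
```

>>> jog_arm --steps '[[[0,-33,0],[0,0,0]],[[0,-33,0],[0,0,0]],[[0,-34,0],[0,0,0]],[[-29,-7,-30],[0,-4.9,0]],[[-31,-7,-28],[0,-4.9,0]],[[-33,-7,-25],[0,-5,0]],[[-35,-7,-22],[0,-4.9,0]],[[-37,-7,-19],[0,-5,0]],[[-39,-7,-16],[0,-4.9,0]],[[-40,-7,-12],[0,-5,0]]]' --jaw 0

```text
time_s: 1.15
ee_pos: [0.3695, -0.3063, 0.3509]
eef_rot: [0.356, -0.356, 0.611, -0.611]
force: [0.6, -0.2, 0.6]
opening: 0.0003
```

>>> jog_arm --steps '[[[-41,-7,-9],[0,-4.9,0]],[[-41,-7,-5],[0,-5,0]],[[-41,-8,-1],[0,-4.9,0]],[[-42,-7,2],[0,-5,0]],[[-30,0,15],[0,-4.5,0]],[[-29,0,17],[0,-4.6,0]],[[-28,0,20],[0,-4.5,0]],[[-27,0,21],[0,-4.6,0]],[[0,0,0],[0,0,0]],[[0,0,0],[0,0,0]]]'

```text
time_s: 2.15
ee_pos: [0.4997, -0.0394, 0.3793]
eef_rot: [-0.534, 0.535, -0.463, 0.462]
force: [-1.4, -1.1, -0.2]
opening: 0.0
```

```bash
python3 - <<'E'
from h import *
import json
p,M=pose(); c=get_calibration("wrist"); cv2.imwrite("pics/w1.png",read_camera("wrist"))
json.dump({k:np.array(v).tolist() for k,v in c.items()},open("w1.json","w")); print(p,M.round(3),robot.sense()["joint_pos"])
E
```

```text
[ 0.49974219 -0.03942691  0.3792896 ] [[ 0.144 -0.001  0.99 ]
 [-0.99  -0.     0.144]
 [-0.    -1.    -0.001]] [ 0.40662931  0.28121796 -0.50982714  1.50947978  0.13883924  1.388212
  0.03015708]
```

View pics/w1.png

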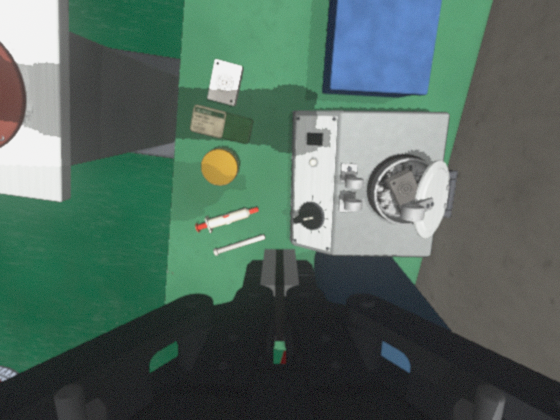

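The finisher fills the right of the wrist picture: lip at u≈293, knob near (312,216), barrels near (350,175–200), open lid near (430,200). I'll enlarge it.

```bash
python3 - <<'E'
import cv2
t=cv2.imread("pics/w1.png"); cv2.imwrite("pics/w1c.png",cv2.resize(t[105:250,280:470],(760,580),interpolation=cv2.INTER_CUBIC))
E
```

```text
(no output)
```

View pics/w1c.png

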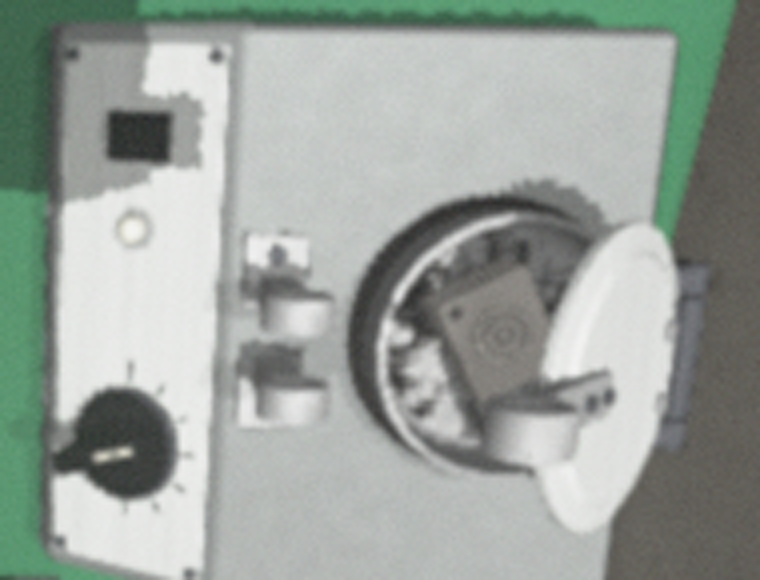

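```bash
cat > fit.py <<'E'
from h import *
import json
from scipy.optimize import least_squares
c=json.load(open("w1.json"))
W=lambda p,q:np.r_[p[0]+np.cos(p[2])*q[0]-np.sin(p[2])*q[1],p[1]+np.sin(p[2])*q[0]+np.cos(p[2])*q[1],q[2]]
C=lambda q:(np.array(q)-[280,105])*4
obs=[((58,27),(-.105,.105,.03)),((240,27),(-.043,.105,.075)),((677,33),(.105,.105,.075)),((47,550),(-.105,-.105,.03)),((208,580),(-.043,-.105,.075))]
f=lambda p:np.concatenate([C(proj(c,W(p,q)))-o for o,q in obs])
if __name__=="__main__":
    r=least_squares(f,[.62,-.05,.14]); P=r.x; print(P,np.degrees(P[2])); print(f(P).reshape(-1,2).round(1))
    for y in (.0205,.0085,-.0085,-.0205): print("barrel",y,[C(proj(c,W(P,(-.028+dx,y,.117+dz)))).round(0) for dx,dz in((-.0085,.0085),(0,.012),(.012,0))])
    s=np.sin(np.radians(36)); k=np.cos(np.radians(36))
    # disc top centre: pixel -> point on the panel plane raised 10mm
    Rf=R.from_euler("z",P[2]).as_matrix(); n=Rf@[-s,0,k]; up=Rf@[k,0,s]; left=Rf@[0,1,0]
    p0=W(P,(-.043,0,.075))+n*.010
    e,d=ray(c,280+122/4,105+442/4); X=e+d*((p0-e)@n)/(d@n); B=X-.010*n
    print("disc ctr",X,"fin",Rf.T@(B-[P[0],P[1],0]),"grip pt",B+.019*n)
    for a in range(0,181,30):
        t=np.radians(a); v=np.cos(t)*left+np.sin(t)*up
        print(a,C(proj(c,B+.027*n)).round(0),"ptr",C(proj(c,B+.027*n+.019*v)).round(0),"tail",C(proj(c,B+.027*n-.019*v)).round(0))
    for th in (.7,.9,1.0,1.1,1.2):
        print(th,[C(proj(c,W(P,(.1-r*np.cos(th)+h*np.sin(th),0,.108+r*np.sin(th)+h*np.cos(th))))).round(0) for r,h in((.128,.009),(.1,.006),(.082,.008),(.0,.006))])
E
python3 fit.py
```

```text
[ 0.62532258 -0.050399    0.12821242] 7.3460303522630905
[[-5.7 -8.3]
 [ 2.9 -8.7]
 [ 8.9 -7.7]
 [-8.1  8.2]
 [ 0.1 23.8]]
barrel 0.0205 [array([275., 295.]), array([304., 297.]), array([333., 291.])]
barrel 0.0085 [array([272., 333.]), array([301., 335.]), array([330., 328.])]
barrel -0.0085 [array([268., 385.]), array([297., 388.]), array([326., 380.])]
barrel -0.0205 [array([266., 421.]), array([294., 424.]), array([323., 415.])]
disc ctr [ 0.55538777 -0.10584791  0.06305742] fin [-0.07057272 -0.04605182  0.05496725] grip pt [ 0.55014112 -0.1065243   0.07033857]
0 [ 98. 452.] ptr [ 99. 401.] tail [ 96. 502.]
30 [ 98. 452.] ptr [122. 412.] tail [ 74. 490.]
60 [ 98. 452.] ptr [138. 435.] tail [ 59. 469.]
90 [ 98. 452.] ptr [143. 462.] tail [ 54. 443.]
120 [ 98. 452.] ptr [136. 486.] tail [ 60. 419.]
150 [ 98. 452.] ptr [118. 501.] tail [ 77. 404.]
180 [ 98. 452.] ptr [ 96. 502.] tail [ 99. 401.]
0.7 [array([487., 419.]), array([532., 402.]), array([571., 394.]), array([691., 357.])]
0.9 [array([586., 437.]), array([605., 414.]), array([631., 404.]), array([692., 356.])]
1.0 [array([641., 445.]), array([645., 420.]), array([663., 408.]), array([693., 356.])]
1.1 [array([698., 452.]), array([687., 425.]), array([696., 411.]), array([693., 356.])]
1.2 [array([756., 458.]), array([729., 429.]), array([729., 414.]), array([693., 355.])]
```

```bash
cat > a.py <<'E'
from fit import *
import fit
fit.obs=obs[:4]
P=least_squares(lambda p:np.concatenate([C(proj(c,W(p,q)))-o for o,q in obs[:4]]),[.62,-.05,.14]).x
E
python3 - <<'E'
from a import *
print(P,np.degrees(P[2]))
M=down(np.degrees(P[2])-90)
def pt(th,dz=0):
    return W(P,(.1-.082*np.cos(th)+.008*np.sin(th)+.008*min(1,th/.4),0,.108+.082*np.sin(th)+.008*np.cos(th)+dz))
a=pt(.8,.08); plan([(a,M),(pt(.8,.02),M)]+[(pt(t),M) for t in (.8,.7,.6,.5,.4,.3,.2,.1,.03)])
E
```

```text
[ 0.62583288 -0.05206919  0.13088067] 7.498910027917523
5 [[[6, 25, 36], [0, 0.1, 0]], [[6, 25, 36], [0, 0.1, 0]], [[6, 26, 36], [0, 0.1, 0]], [[6, 25, 36], [0, 0.2, 0]], [[5, 26, 36], [0.1, 0.1, 0]]]
end [ 0.6816 -0.0446  0.2522]
2 [[[0, 30, 0], [0, 0, 0]], [[0, 30, 0], [0, 0, 0]]]
end [ 0.6816 -0.0446  0.1922]
1 [[[0, 20, 0], [0, 0, 0]]]
end [ 0.6817 -0.0446  0.1722]
1 [[[0, 5, -6], [0, 0, 0]]]
end [ 0.6757 -0.0454  0.1672]
1 [[[0, 6, -5], [0, 0, 0]]]
end [ 0.6708 -0.0461  0.1612]
1 [[[0, 7, -5], [0, 0, 0]]]
end [ 0.6658 -0.0468  0.1542]
1 [[[0, 7, -5], [0, 0, 0]]]
end [ 0.6609 -0.0474  0.1472]
1 [[[0, 7, -5], [0, 0, 0]]]
end [ 0.6559 -0.0481  0.1402]
1 [[[0, 8, -5], [0, 0, 0]]]
end [ 0.6509 -0.0487  0.1322]
1 [[[0, 8, -4], [0, 0, 0]]]
end [ 0.647  -0.0493  0.1242]
1 [[[0, 6, -2], [0, 0, 0]]]
end [ 0.645  -0.0495  0.1182]
```

>>> jog_arm --steps '[[[6,25,36],[0,0.1,0]],[[6,25,36],[0,0.1,0]],[[6,26,36],[0,0.1,0]],[[6,25,36],[0,0.2,0]],[[5,26,36],[0,0.1,0]],[[0,0,0],[0,0,0]],[[0,30,0],[0,0,0]],[[0,20,0],[0,0,0]],[[0,15,0],[0,0,0]],[[0,0,0],[0,0,0]]]'

```text
time_s: 3.2
ee_pos: [0.6799, -0.0458, 0.1863]
eef_rot: [-0.53, 0.533, -0.467, 0.465]
force: [0.5, -0.6, 0.2]
opening: -0.0001
```

>>> jog_arm --steps '[[[0,15,0],[0,0,0]],[[0,5,-6],[0,0,0]],[[0,6,-5],[0,0,0]],[[0,7,-5],[0,0,0]],[[0,7,-5],[0,0,0]]]'

```text
time_s: 3.7
ee_pos: [0.6617, -0.0465, 0.1488]
eef_rot: [0.533, -0.531, 0.465, -0.467]
force: [-0.4, -0.8, 2.8]
opening: 0.0
```

>>> jog_arm --steps '[[[0,7,-5],[0,0,0]],[[0,8,-5],[0,0,0]],[[0,8,-4],[0,0,0]],[[0,4,-2],[0,0,0]]]'

```text
time_s: 4.1
ee_pos: [0.6445, -0.0486, 0.1196]
eef_rot: [-0.532, 0.533, -0.466, 0.465]
force: [-0.3, -0.7, 0.7]
opening: -0.0001
```

>>> jog_arm --steps '[[[0,2,0],[0,0,0]],[[0,2,0],[0,0,0]],[[0,1,0],[0,0,0]]]'

```text
time_s: 4.4
ee_pos: [0.6457, -0.0483, 0.1157]
eef_rot: [0.532, -0.532, 0.466, -0.466]
force: [-0.3, 0.3, 0.7]
opening: 0.0002
```

>>> jog_arm --steps '[[[0,1,0],[0,0,0]],[[0,0,0],[0,0,0]]]'

```text
time_s: 4.6
ee_pos: [0.6457, -0.0482, 0.1148]
eef_rot: [0.532, -0.532, 0.466, -0.466]
force: [-0.2, 0.3, 1.4]
opening: 0.0004
```

>>> jog_arm --steps '[[[0,1,0],[0,0,0]],[[0,0,0],[0,0,0]]]'

```text
time_s: 4.8
ee_pos: [0.6456, -0.0483, 0.1138]
eef_rot: [0.532, -0.532, 0.466, -0.466]
force: [-0.5, 0.3, 1.1]
opening: 0.0003
```

>>> jog_arm --steps '[[[0,1,0],[0,0,0]],[[0,0,0],[0,0,0]]]'

```text
time_s: 5.0
ee_pos: [0.6455, -0.0483, 0.1128]
eef_rot: [0.532, -0.532, 0.466, -0.466]
force: [0.5, -0.2, 1.7]
opening: -0.0002
```

>>> jog_arm --steps '[[[0,1,0],[0,0,0]],[[0,0,0],[0,0,0]],[[0,0,0],[0,0,0]]]'

```text
time_s: 5.3
ee_pos: [0.6455, -0.0484, 0.1117]
eef_rot: [-0.532, 0.532, -0.466, 0.466]
force: [-1.4, 0.5, 1.1]
opening: 0.0002
```

>>> jog_arm --steps '[[[0,1,0],[0,0,0]],[[0,0,0],[0,0,0]],[[0,0,0],[0,0,0]]]'

```text
time_s: 5.6
ee_pos: [0.6455, -0.0484, 0.1107]
eef_rot: [-0.532, 0.532, -0.466, 0.466]
force: [-1.0, 0.7, 1.9]
opening: 0.0001
```

```bash
python3 - <<'E'
from a import *
p,M=pose(); print(R.from_euler("z",-P[2]).apply(p-[P[0],P[1],0]),robot.sense()["force"])
w=read_camera("wrist"); cv2.imwrite("pics/w2.png",w); s=read_camera("side")
z=np.zeros((600,790,3),np.uint8); z[:420,:560]=w; z[:300,475:790]=cv2.resize(s[140:240,225:330],(315,300),interpolation=cv2.INTER_CUBIC); cv2.imwrite("pics/w2c.png",z[:430])
E
```

```text
[0.01995458 0.00103865 0.1107318 ] [-0.95619817  0.72745111  1.93121235]
```

View pics/w2c.png

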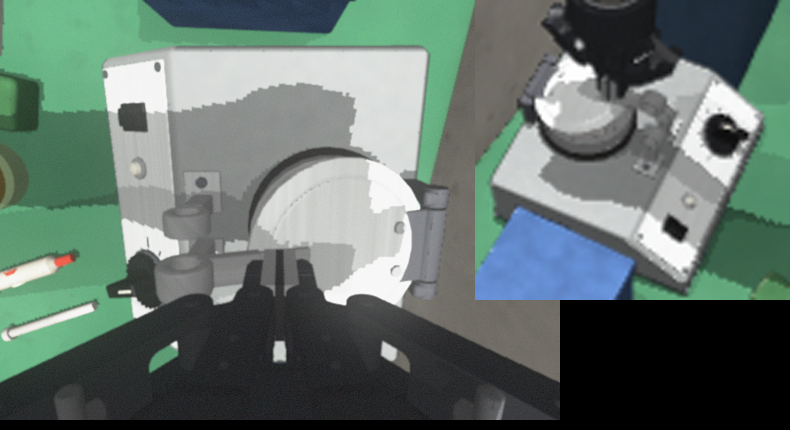

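The lid is almost shut, with the strap under the fingers and the lid's barrel at (183,278) nearly in line with the fixed one at (183,222). I'll press on until it hits a hard stop.

>>> jog_arm --steps '[[[0,1,0],[0,0,0]],[[0,1,0],[0,0,0]],[[0,0,0],[0,0,0]]]'

```text
time_s: 6.0
ee_pos: [0.6455, -0.0484, 0.1087]
eef_rot: [-0.532, 0.532, -0.466, 0.466]
force: [-0.3, -1.0, 0.9]
opening: 0.0
```

>>> jog_arm --steps '[[[0,1,0],[0,0,0]],[[0,1,0],[0,0,0]],[[0,0,0],[0,0,0]]]'

```text
time_s: 6.3
ee_pos: [0.6455, -0.0484, 0.1066]
eef_rot: [-0.532, 0.532, -0.466, 0.466]
force: [-0.7, -0.3, 0.5]
opening: 0.0002
```

>>> jog_arm --steps '[[[0,1,0],[0,0,0]],[[0,0,0],[0,0,0]]]'

```text
time_s: 6.5
ee_pos: [0.6455, -0.0484, 0.1057]
eef_rot: [0.532, -0.532, 0.466, -0.466]
force: [0.5, 0.4, 0.5]
opening: -0.0
```

>>> jog_arm --steps '[[[0,1,0],[0,0,0]],[[0,0,0],[0,0,0]]]'

```text
time_s: 6.7
ee_pos: [0.6455, -0.0484, 0.1047]
eef_rot: [-0.532, 0.532, -0.466, 0.466]
force: [0.4, -0.5, 0.9]
opening: 0.0
```

```bash
python3 - <<'E'
from a import *
w=read_camera("wrist"); c=get_calibration("wrist"); cv2.imwrite("pics/w3.png",w); a=cv2.imread("pics/w2.png")
for th in (0,.05,.1,.2):
    print(th,[proj(c,W(P,(.1-r*np.cos(th)+h*np.sin(th),y,.108+r*np.sin(th)+h*np.cos(th)))).round(0) for r,h,y in((.128,.021,.007),(.128,.009,.007),(.082,.008,.007))])
print("fixed",proj(c,W(P,(-.028,.0205,.129))),proj(c,W(P,(-.028,.0085,.129))))
z=np.hstack([cv2.resize(i[140:320,90:290],(400,360),interpolation=cv2.INTER_CUBIC) for i in (a,w)]); cv2.imwrite("pics/w3c.png",z)
E
```

```text
0 [array([175., 253.]), array([182., 243.]), array([275., 243.])]
0.05 [array([174., 258.]), array([180., 248.]), array([276., 246.])]
0.1 [array([173., 264.]), array([178., 253.]), array([278., 249.])]
0.2 [array([173., 277.]), array([176., 265.]), array([282., 256.])]
fixed [172.76155651 224.73085585] [174.85714513 249.67970276]
```

View pics/w3c.png

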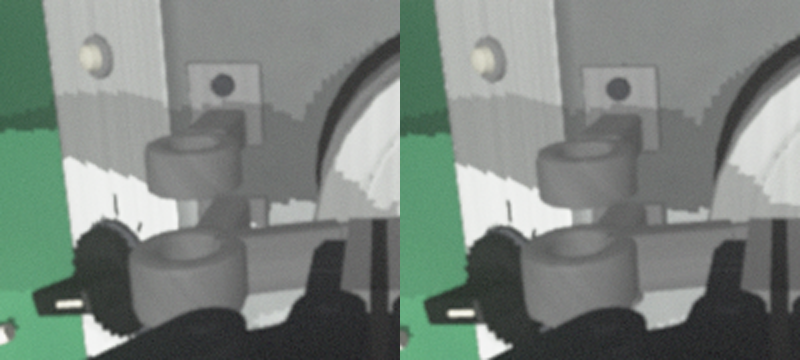

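```bash
python3 - <<'E'
from a import *
c=get_calibration("wrist"); Rf=R.from_euler("z",P[2]).as_matrix()
for uv,y in (((180,215),.0205),((184,261),.007)):
    e,d=ray(c,*uv); e=Rf.T@(e-[P[0],P[1],0]); d=Rf.T@d; t=(y-e[1])/d[1]; print(e+d*t)
print(robot.sense()["joint_pos"],robot.sense()["force"])
E
```

```text
[-0.02924727  0.0205      0.11301931]
[-0.0213657   0.007       0.13840013]
[ 0.27958618  0.74081557 -0.42264473  1.53421535  0.34919458  0.9422152
 -0.11910158] [-0.38376207 -0.01860234  1.19413919]
```

```bash
python3 - <<'E'
from a import *
s=read_camera("side"); w=cv2.imread("pics/w3.png")
z=np.hstack([cv2.resize(s[135:205,235:302],(430,450),interpolation=cv2.INTER_CUBIC),cv2.resize(w[215:305,230:304],(370,450),interpolation=cv2.INTER_CUBIC)]); cv2.imwrite("pics/s4.png",z)
E
```

```text
(no output)
```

View pics/s4.png

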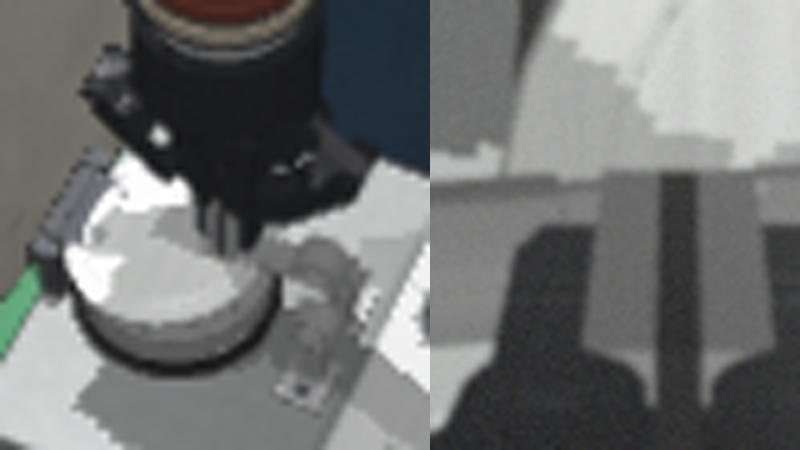

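The strap is under the fingertips and the lid's barrel is still about 20 mm high (θ≈0.2). So the shut fingertips end higher than the reported TCP suggests. I'll keep pressing and watch the force.

>>> jog_arm --steps '[[[0,2,-0.5],[0,0,0]],[[0,2,0],[0,0,0]],[[0,2,0],[0,0,0]],[[0,0,0],[0,0,0]]]'

```text
time_s: 7.2
ee_pos: [0.6449, -0.0485, 0.0983]
eef_rot: [-0.532, 0.532, -0.466, 0.466]
force: [0.6, 1.1, -0.8]
opening: 0.0002
```

>>> jog_arm --steps '[[[0,2,0],[0,0,0]],[[0,2,0],[0,0,0]],[[0,0,0],[0,0,0]]]'

```text
time_s: 7.5
ee_pos: [0.645, -0.0485, 0.0944]
eef_rot: [-0.532, 0.532, -0.466, 0.466]
force: [0.7, 0.1, -0.2]
opening: -0.0
```

```bash
python3 - <<'E'
from a import *
w=read_camera("wrist"); cv2.imwrite("pics/w5.png",w); print(robot.sense()["force"])
b=cv2.imread("pics/w3.png")
for n,i in(("w3",b),("w5",w)):
    g=cv2.cvtColor(i,cv2.COLOR_BGR2GRAY); print(n)
    for r in (200,215,225,262,275): print(r,' '.join(map(str,g[r,140:230:3])))
cv2.imwrite("pics/w5c.png",np.hstack([cv2.resize(x[190:320,110:310],(400,260)) for x in (b,w)]))
E
```

```text
[-0.42052917  0.35549291  0.11702611]
w3
200 155 160 158 156 160 158 157 162 155 158 162 106 111 109 115 128 113 102 100 100 104 100 95 92 129 129 121 115 116 109
215 157 161 157 159 157 158 149 105 102 101 98 112 121 125 125 131 129 126 121 101 103 100 92 90 111 112 114 109 110 115
225 158 161 159 160 156 162 131 119 131 133 128 127 131 126 129 131 129 124 117 115 111 109 99 109 115 112 108 113 115 114
262 62 60 64 86 104 103 99 100 100 101 112 115 125 131 132 128 129 124 109 99 100 97 94 124 125 127 127 127 123 128
275 55 55 63 59 114 116 125 129 132 134 135 136 135 133 130 127 126 125 120 116 110 105 99 116 134 133 131 132 131 132
w5
200 158 159 157 159 154 160 153 156 158 114 103 108 110 137 130 131 123 122 123 120 120 121 119 124 130 126 109 110 113 109
215 158 156 156 157 156 159 157 156 155 131 105 105 104 107 107 108 105 104 104 92 93 91 87 117 127 130 100 109 112 110
225 158 156 156 161 115 113 109 102 97 99 103 108 111 109 107 105 103 109 111 111 101 94 105 106 111 111 114 110 111 112
262 101 81 193 119 106 99 95 92 98 111 117 122 126 125 121 102 102 101 105 103 98 95 127 126 126 125 125 126 124 123
275 55 52 54 104 115 122 126 128 127 130 132 129 128 125 122 124 118 114 114 107 100 91 132 134 135 132 133 133 137 134
```

View pics/w5c.png

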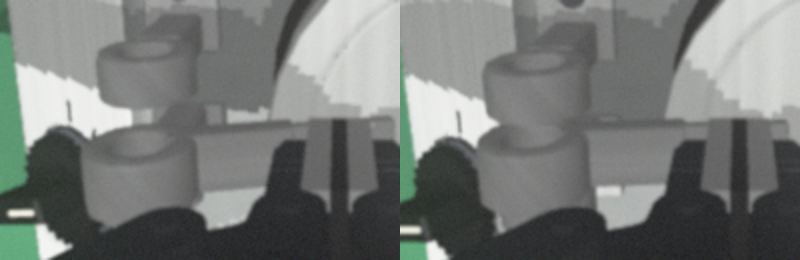

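```bash
python3 - <<'E'
from a import *
c=get_calibration("wrist"); Rf=R.from_euler("z",P[2]).as_matrix()
for uv,y in (((176.5,221),.0205),((177,259),.007)):
    e,d=ray(c,*uv); e=Rf.T@(e-[P[0],P[1],0]); d=Rf.T@d; t=(y-e[1])/d[1]; print(e+d*t)
E
```

```text
[-0.02845548  0.0205      0.11296851]
[-0.02547765  0.007       0.12599986]
```

>>> jog_arm --steps '[[[0,2,0],[0,0,0]],[[0,2,0],[0,0,0]],[[0,0,0],[0,0,0]]]'

```text
time_s: 7.85
ee_pos: [0.6449, -0.0484, 0.0905]
eef_rot: [-0.532, 0.532, -0.466, 0.466]
force: [1.1, 0.7, 0.7]
opening: 0.0002
```

>>> jog_arm --steps '[[[0,2,0],[0,0,0]],[[0,0,0],[0,0,0]]]'

```text
time_s: 8.05
ee_pos: [0.6451, -0.0485, 0.0886]
eef_rot: [0.532, -0.532, 0.466, -0.466]
force: [0.1, -0.1, -0.1]
opening: -0.0003
```

>>> jog_arm --steps '[[[0,1,0],[0,0,0]],[[0,1,0],[0,0,0]],[[0,0,0],[0,0,0]]]'

```text
time_s: 8.35
ee_pos: [0.6451, -0.0485, 0.0867]
eef_rot: [0.532, -0.532, 0.466, -0.466]
force: [-0.4, 0.5, 0.3]
opening: -0.0002
```

>>> jog_arm --steps '[[[0,1,0],[0,0,0]],[[0,1,0],[0,0,0]],[[0,0,0],[0,0,0]]]'

```text
time_s: 8.65
ee_pos: [0.6452, -0.0484, 0.0866]
eef_rot: [0.532, -0.532, 0.465, -0.466]
force: [-3.1, -0.2, 8.3]
opening: -0.0001
```

>>> jog_arm --steps '[[[0,1,0],[0,0,0]],[[0,0,0],[0,0,0]]]'

```text
time_s: 8.85
ee_pos: [0.6452, -0.0485, 0.0866]
eef_rot: [0.532, -0.532, 0.465, -0.466]
force: [-4.6, -0.9, 12.8]
opening: 0.0001
```

```bash
python3 - <<'E'
from a import *
print(robot.hold_point_z, robot.sense()["force"],pose()[0])
print([x for x in dir(robot) if x[0]!="_"])
w=read_camera("wrist"); cv2.imwrite("pics/w6.png",w)
c=get_calibration("wrist"); print({k:proj(c,W(P,q)).round(0) for k,q in dict(fixL=(-.028,.0205,.117),lid0=(-.028,.007,.117),lid_up5=(-.027,.007,.122)).items()})
# lid rim/barrel: right panel
g=cv2.cvtColor(w,cv2.COLOR_BGR2GRAY)
cv2.imwrite("pics/w6c.png",cv2.resize(w[190:300,110:310],(720,396),interpolation=cv2.INTER_CUBIC))
E
```

```text
0.0187 [-4.57794068 -0.9139476  12.80709818] [ 0.64521664 -0.04845559  0.08658599]
['MotionError', 'finish_job', 'hold_point_z', 'sense']
{'fixL': array([169., 229.]), 'lid0': array([172., 258.]), 'lid_up5': array([171., 263.])}
```

View pics/w6c.png

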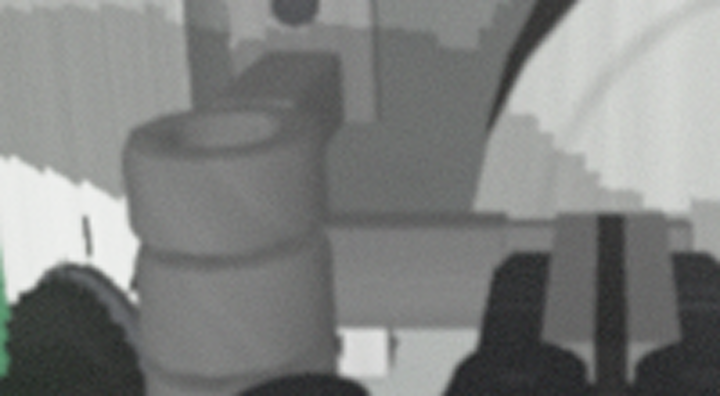

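The lid is at a hard stop (12.8 N) with the barrels in line. Next is the pin.

```bash
python3 - <<'E'
from a import *
c=get_calibration("wrist"); Rf=R.from_euler("z",P[2]).as_matrix()
q=onz(c,173.3,226,.117); print("barrelL fin",Rf.T@(q-[P[0],P[1],0]))
p,M=pose(); p2=p+[0,0,.164]
plan([(p2,M),((.40,.215,.2),down(-17.7))])
E
```

```text
barrelL fin [-0.0261304   0.02189907  0.117     ]
4 [[[0, -41, 0], [0, 0, 0]], [[0, -41, 0], [0, 0, 0]], [[0, -41, 0], [0, 0, 0]], [[0, -41, 0], [0, 0, 0]]]
end [ 0.645  -0.0483  0.2506]
9 [[[-33, 6, -23], [0, -7.2, 0]], [[-35, 6, -19], [0, -7.2, 0]], [[-37, 5, -14], [0, -7.2, 0]], [[-39, 6, -10], [0, -7.2, 0]], [[-40, 5, -5], [0, -7.2, 0]], [[-40, 6, 1], [0, -7.2, 0]], [[-39, 5, 5], [0, -7.2, 0]], [[-39, 6, 11], [0, -7.2, 0]], [[-37, 5, 15], [0, -7.1, 0.1]]]
end [0.3998 0.2151 0.2001]
```

>>> jog_arm --steps '[[[0,-41,0],[0,0,0]],[[0,-41,0],[0,0,0]],[[0,-41,0],[0,0,0]],[[0,-41,0],[0,0,0]],[[-33,6,-23],[0,-7.2,0]],[[-35,6,-19],[0,-7.2,0]],[[-37,5,-14],[0,-7.2,0]],[[-39,6,-10],[0,-7.2,0]],[[-40,5,-5],[0,-7.2,0]],[[-40,6,1],[0,-7.2,0]]]' --jaw 0.42

```text
time_s: 9.9
ee_pos: [0.4803, 0.1283, 0.2138]
eef_rot: [0.667, -0.667, 0.235, -0.236]
force: [0.8, 0.3, 0.5]
opening: 0.0359
```

>>> jog_arm --steps '[[[-39,5,5],[0,-7.2,0]],[[-39,6,11],[0,-7.2,0]],[[-37,5,15],[0,-7.1,0]],[[0,0,0],[0,0,0]],[[0,0,0],[0,0,0]]]'

```text
time_s: 10.4
ee_pos: [0.3995, 0.2155, 0.1979]
eef_rot: [0.699, -0.699, 0.108, -0.108]
force: [0.5, -0.5, -0.2]
opening: 0.036
```

```bash
cat > pin.py <<'E'
from h import *
p,M=pose(); c=get_calibration("wrist"); w=read_camera("wrist"); cv2.imwrite("pics/w7.png",w)
print(p,M.round(3)[:,0],robot.sense()["opening"])
q=proj(c,(.43,.205,.005)); print(q)
hsv=cv2.cvtColor(w,cv2.COLOR_BGR2HSV); m=((hsv[...,1]<75)&(hsv[...,2]>60)).astype(np.uint8)
k,l,st,ce=cv2.connectedComponentsWithStats(m)
for i in range(1,k):
    if not 300<st[i,4]<8000: continue
    ys,xs=np.nonzero(l==i); P=np.array([onz(c,u,v,.005)[:2] for u,v in zip(xs,ys)]); mu=P.mean(0)
    d=np.linalg.svd(P-mu,full_matrices=False)[2][0]; d=d*np.sign(d[0]); t=(P-mu)@d; s=(P-mu)@[-d[1],d[0]]
    tail=t<t.min()+.02; off=(s[tail].max()+s[tail].min())/2
    print(st[i],"len",np.ptp(t),"ang",np.degrees(np.arctan2(d[1],d[0])),"tail",mu+d*t.min(),"nose",mu+d*t.max(),"wid",np.ptp(s[tail]),np.ptp(s[~tail]),"grip",mu+d*(t.min()+.013)+off*np.array([-d[1],d[0]]))
E
python3 pin.py
```

```text
[0.39945865 0.21548612 0.19792646] [ 0.953 -0.302  0.001] 0.03614981249898379
[278.67387348 210.30374793]
[316 166  16  67 850] len 0.07425568261469953 ang -18.594842936733805 tail [0.39829202 0.26697314] nose [0.46867134 0.24329494] wid 0.013974849679705293 0.014120609981156718 grip [0.41062747 0.26286967]
[271 174  18  70 854] len 0.07874290723387212 ang -17.94934110775087 tail [0.39192268 0.21850374] nose [0.46683312 0.19423707] wid 0.018489044603980022 0.017487637046824295 grip [0.40419421 0.21420187]
[  28  201  154   89 6236] len 0.17586940901089515 ang 84.39140839021707 tail [ 0.38967743 -0.07980409] nose [0.40686553 0.09522339] wid 0.0628206435873089 0.09453892974715558 grip [ 0.41167668 -0.06890193]
[ 320  250  145  123 4890] len 0.206241378918241 ang 33.47165756865115 tail [0.49505616 0.23078671] nose [0.66709421 0.34453386] wid 0.03527337518525599 0.10437209803389685 grip [0.50559436 0.23841913]
[  0 286  35  42 617] len 0.06000503303150438 ang 11.981611113597399 tail [ 0.41980704 -0.14068098] nose [ 0.47850482 -0.12822407] wid 0.0225287342497906 0.031464959069015586 grip [ 0.43247244 -0.13774006]
[  3 403  35  17 425] len 0.04984728714826405 ang 89.15271046975215 tail [ 0.58928449 -0.22889845] nose [ 0.5900216  -0.17905661] wid 0.017243829189442873 0.028593592831832246 grip [ 0.5890742  -0.21589391]
[522 403  35  17 420] len 0.049634512804195174 ang 55.72176983865667 tail [0.78265526 0.42732126] nose [0.81061002 0.46833487] wid 0.027542367765233725 0.02269039583782454 grip [0.79106109 0.43732442]
```

>>> jog_arm --steps '[[[3,45,0],[0,0.3,0]],[[0,45,0],[0,0,0]],[[0,45,0],[0,0,0]],[[0,35,0],[0,0,0]],[[0,10,0],[0,0,0]],[[0,5,0],[0,0,0]],[[0,0,0],[0,0,0]]]'

```text
time_s: 11.15
ee_pos: [0.4037, 0.2142, 0.0134]
eef_rot: [0.699, -0.698, 0.111, -0.112]
force: [-0.2, -0.0, 0.8]
opening: 0.0356
```

>>> jog_arm --steps '[[[0,2,0],[0,0,0]],[[0,2,0],[0,0,0]],[[0,0,0],[0,0,0]]]'

```text
time_s: 11.45
ee_pos: [0.4032, 0.2142, 0.0095]
eef_rot: [0.699, -0.698, 0.11, -0.111]
force: [0.5, -0.9, -1.1]
opening: 0.0358
```

>>> jog_arm --steps '[[[0,2,0],[0,0,0]],[[0,2,0],[0,0,0]],[[0,0,0],[0,0,0]]]'

```text
time_s: 11.75
ee_pos: [0.4025, 0.214, 0.0047]
eef_rot: [-0.698, 0.698, -0.111, 0.11]
force: [-0.5, 0.0, -0.1]
opening: 0.0358
```

>>> jog_arm --steps '[[[0,2,0],[0,0,0]],[[0,2,0],[0,0,0]],[[0,2,0],[0,0,0]],[[0,0,0],[0,0,0]]]'

```text
time_s: 12.15
ee_pos: [0.4024, 0.2139, -0.0015]
eef_rot: [-0.698, 0.699, -0.111, 0.11]
force: [-0.4, -1.0, 0.3]
opening: 0.0357
```

>>> jog_arm --steps '[[[0,2,0],[0,0,0]],[[0,2,0],[0,0,0]],[[0,0,0],[0,0,0]]]'

```text
time_s: 12.45
ee_pos: [0.4024, 0.2139, -0.0054]
eef_rot: [-0.698, 0.699, -0.111, 0.11]
force: [0.9, 0.2, 0.1]
opening: 0.0358
```

>>> jog_arm --steps '[[[0,3,0],[0,0,0]],[[0,3,0],[0,0,0]],[[0,3,0],[0,0,0]],[[0,3,0],[0,0,0]],[[0,0,0],[0,0,0]]]'

```text
time_s: 12.95
ee_pos: [0.4023, 0.2139, -0.0176]
eef_rot: [-0.698, 0.699, -0.111, 0.11]
force: [-0.3, -0.5, -0.7]
opening: 0.0362
```

```bash
python3 - <<'E'
from h import *
w=read_camera("wrist"); print(pose()[0],robot.sense()["force"],robot.sense()["joint_pos"])
t=cv2.imread("pics/w1.png")
cv2.imwrite("pics/w8.png",np.hstack([cv2.resize(w[150:320,190:370],(540,510))]))
E
```

```text
[ 0.40243154  0.21397795 -0.0173893 ] [ 0.1479757   0.03242763 -0.52762552] [-0.23078782  0.74319251 -0.45778943  2.15762875  0.8226864   0.4202327
 -0.09936819]
```

View pics/w8.png

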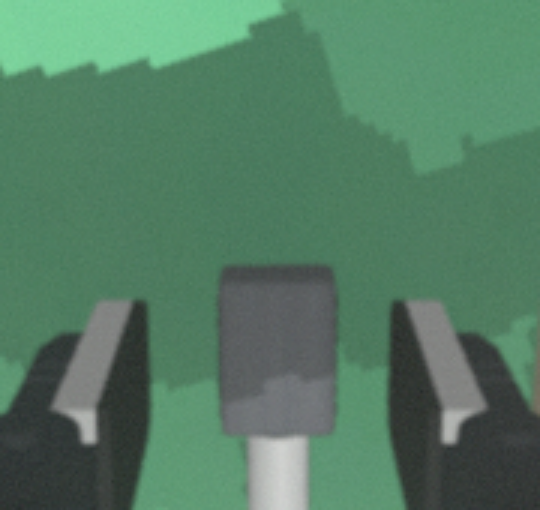

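Jaws straddle the steel grip centrally (crop 220–335, pads at 150 and 390), and the tips are still above the bench. I'll continue down to contact.

>>> jog_arm --steps '[[[-1,3,0],[0,0,0]],[[0,3,0],[0,0,0]],[[0,1,0],[0,0,0]],[[0,0,0],[0,0,0]]]'

```text
time_s: 13.4
ee_pos: [0.4015, 0.2143, -0.0243]
eef_rot: [-0.698, 0.698, -0.111, 0.11]
force: [0.6, 0.8, 0.2]
opening: 0.0361
```

>>> jog_arm --steps '[[[0,1,0],[0,0,0]],[[0,1,0],[0,0,0]],[[0,0,0],[0,0,0]]]'

```text
time_s: 13.7
ee_pos: [0.4017, 0.2143, -0.0262]
eef_rot: [-0.698, 0.698, -0.111, 0.111]
force: [0.2, -0.0, 0.5]
opening: 0.036
```

>>> jog_arm --steps '[[[0,1,0],[0,0,0]],[[0,1,0],[0,0,0]],[[0,0,0],[0,0,0]]]'

```text
time_s: 14.0
ee_pos: [0.4016, 0.2143, -0.0283]
eef_rot: [-0.698, 0.698, -0.111, 0.111]
force: [-0.4, 0.1, 0.7]
opening: 0.0362
```

>>> jog_arm --steps '[[[0,0,0],[0,0,0]],[[0,0,0],[0,0,0]],[[0,0,0],[0,0,0]],[[0,0,0],[0,0,0]],[[0,0,0],[0,0,0]]]' --jaw 0 --squeeze 60

```text
time_s: 14.5
ee_pos: [0.4017, 0.2145, -0.0279]
eef_rot: [0.698, -0.698, 0.11, -0.111]
force: [-1.6, 0.3, 5.3]
opening: 0.0158
```

>>> jog_arm --steps '[[[0,-10,0],[0,0,0]],[[0,-20,0],[0,0,0]],[[0,-40,0],[0,0,0]],[[0,-40,0],[0,0,0]],[[0,0,0],[0,0,0]],[[0,0,0],[0,0,0]]]'

```text
time_s: 15.1
ee_pos: [0.4021, 0.214, 0.0826]
eef_rot: [0.699, -0.698, 0.11, -0.111]
force: [-0.1, -0.5, -0.4]
opening: 0.016
```

```bash
python3 - <<'E'
from a import *
s=robot.sense(); print(s["opening"],s["force"])
w=read_camera("wrist"); cv2.imwrite("pics/w9.png",w)
hsv=cv2.cvtColor(w,cv2.COLOR_BGR2HSV); m=((hsv[...,1]<60)&(hsv[...,2]>60)).astype(np.uint8)
for r in range(225,420,8):
    x=np.nonzero(m[r,240:320])[0]; print(r,(x.min()+240,x.max()+240,len(x)) if len(x) else None, w[r,279].tolist())
E
```

```text
0.016020162804155694 [-0.07478552 -0.47794937 -0.39037513]
225 None [103, 138, 84]
233 None [106, 139, 86]
241 None [124, 167, 99]
249 (np.int64(247), np.int64(313), 63) [74, 79, 69]
257 (np.int64(244), np.int64(314), 68) [90, 90, 87]
265 (np.int64(240), np.int64(319), 75) [92, 90, 87]
273 (np.int64(240), np.int64(319), 71) [93, 94, 90]
281 (np.int64(240), np.int64(319), 66) [92, 93, 89]
289 (np.int64(240), np.int64(319), 64) [95, 93, 91]
297 (np.int64(241), np.int64(319), 58) [105, 101, 98]
305 (np.int64(252), np.int64(313), 49) [114, 113, 108]
313 (np.int64(246), np.int64(312), 31) [186, 189, 188]
321 (np.int64(251), np.int64(307), 29) [184, 187, 184]
329 (np.int64(248), np.int64(306), 28) [186, 187, 187]
337 (np.int64(250), np.int64(308), 32) [183, 186, 185]
345 (np.int64(270), np.int64(310), 22) [182, 181, 179]
353 (np.int64(248), np.int64(310), 23) [245, 245, 245]
361 (np.int64(257), np.int64(310), 28) [245, 246, 245]
369 None [52, 52, 49]
377 None [59, 56, 56]
385 None [57, 56, 54]
393 None [51, 52, 50]
401 None [54, 48, 49]
409 None [44, 42, 38]
417 None [50, 51, 48]
```

```bash
cat > ins.py <<'E'
from a import *
Rf=R.from_euler("z",P[2]).as_matrix(); YAW=np.degrees(P[2])
XB=-.027
tgt=lambda y,z,x=XB:W(P,(x,y,z))
MI=down(YAW-90)
fin=lambda q:Rf.T@(np.array(q)-[P[0],P[1],0])
E
python3 - <<'E'
from ins import *
p,M=pose(); print(fin(p))
plan([(p+[0,0,.15],M),(tgt(.12,.2),MI),(tgt(.115,.104),MI)])
E
```

```text
[-0.18789897  0.29257576  0.08162583]
4 [[[0, -37, 0], [0, 0, 0]], [[0, -38, 0], [0, 0, 0]], [[0, -37, 0], [0, 0, 0]], [[0, -38, 0], [0, 0, 0]]]
end [0.4014 0.2136 0.2316]
8 [[[27, 4, -11], [0, 8.1, 0]], [[29, 4, -7], [0, 8.1, 0]], [[29, 4, -3], [0, 8, 0]], [[30, 4, 2], [0, 8.1, 0]], [[29, 4, 6], [0, 8, 0]], [[28, 4, 9], [0, 8.1, 0]], [[26, 4, 13], [0, 8, 0]], [[24, 4, 17], [0, 8.1, 0]]]
end [0.5831 0.0635 0.1997]
3 [[[2, 32, 0], [0, 0, 0]], [[2, 32, 0], [0, 0, 0]], [[1, 32, 0], [0, 0, 0]]]
end [0.5837 0.0584 0.1037]
```

>>> jog_arm --steps '[[[0,-37,0],[0,0,0]],[[0,-38,0],[0,0,0]],[[0,-37,0],[0,0,0]],[[0,-38,0],[0,0,0]],[[27,4,-11],[0,8.1,0]],[[29,4,-7],[0,8.1,0]],[[29,4,-3],[0,8,0]],[[30,4,2],[0,8.1,0]],[[29,4,6],[0,8,0]],[[28,4,9],[0,8.1,0]]]'

```text
time_s: 16.15
ee_pos: [0.538, 0.1002, 0.2055]
eef_rot: [-0.589, 0.592, -0.39, 0.388]
force: [1.4, 0.3, -0.7]
opening: 0.0161
```

>>> jog_arm --steps '[[[26,4,13],[0,8,0]],[[24,4,17],[0,8.1,0]],[[2,32,0],[0,0,0]],[[2,32,0],[0,0,0]],[[1,30,0],[0,0,0]],[[0,0,0],[0,0,0]],[[0,0,0],[0,0,0]]]'

```text
time_s: 16.85
ee_pos: [0.5833, 0.0595, 0.1047]
eef_rot: [-0.531, 0.533, -0.467, 0.465]
force: [-0.3, 0.0, -0.4]
opening: 0.0162
```

```bash
python3 - <<'E'
from ins import *
import json
w=read_camera("wrist"); cv2.imwrite("pics/w10.png",w); c=get_calibration("wrist"); p,M=pose(); s=robot.sense()
json.dump({k:np.array(v).tolist() for k,v in c.items()},open("w10.json","w"))
print(fin(p),(Rf.T@M).round(3).tolist(),s["opening"],s["joint_pos"])
print("bore model",proj(c,tgt(.0205,.117)),"nose model",proj(c,p+M@[.0672,-.033,0]))
cv2.imwrite("pics/w10c.png",cv2.resize(w[200:420,180:380],(720,594*720//720 if 0 else 592),interpolation=cv2.INTER_CUBIC)[:592])
E
```

```text
[-0.02640613  0.11639718  0.10616666] [[0.001, 0.0, 1.0], [-1.0, 0.0, 0.001], [-0.0, -1.0, 0.0]] 0.015850315220210458 [ 0.13250931  0.66010722 -0.44116085  1.7137724   0.35624119  0.84769155
 -0.33440507]
bore model [278.37314836 409.01427386] nose model [279.44600462 398.54016337]
```

View pics/w10c.png

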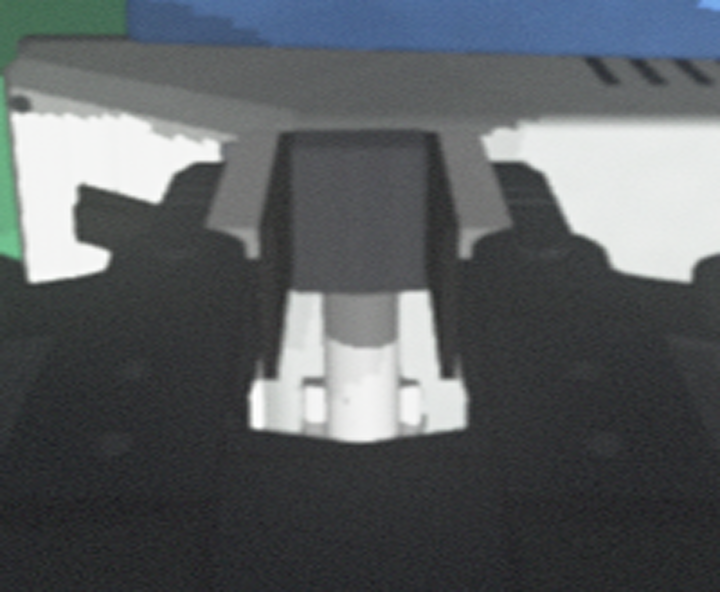

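The picture shows the pin clamped straight: shank at crop 327–398, parallel to the pads. The gripper hides the nose, so I'll insert by force feel.

>>> jog_arm --steps '[[[0,10,-1],[0,0,0]],[[0,11,0],[0,0,0]],[[0,0,0],[0,0,0]],[[12,0,0],[0,0,0]],[[12,0,0],[0,0,0]],[[0,0,0],[0,0,0]],[[0,0,0],[0,0,0]]]'

```text
time_s: 17.6
ee_pos: [0.5865, 0.0343, 0.085]
eef_rot: [0.531, -0.531, 0.467, -0.467]
force: [-0.6, -0.1, -0.4]
opening: 0.016
```

```bash
python3 - <<'E'
from ins import *
s=robot.sense(); print(fin(s["ee_pos"]),Rf.T@s["force"])
E
```

```text
[-0.02771215  0.09075349  0.08503554] [-5.96063346e-01  4.97446699e-04 -4.47860364e-01]
```

Nose is just outside the left barrel. Advancing in 3 mm steps.

>>> jog_arm --steps '[[[3,1,0],[0,0,0]],[[3,0,0],[0,0,0]],[[2,0,0],[0,0,0]],[[0,0,0],[0,0,0]]]'

```text
time_s: 18.0
ee_pos: [0.5873, 0.0271, 0.0838]
eef_rot: [-0.531, 0.532, -0.466, 0.466]
force: [-0.6, 0.5, -1.0]
opening: 0.016
```

>>> jog_arm --steps '[[[2,0,0],[0,0,0]],[[2,0,0],[0,0,0]],[[0,0,0],[0,0,0]]]'

```text
time_s: 18.3
ee_pos: [0.5878, 0.023, 0.0838]
eef_rot: [-0.531, 0.532, -0.466, 0.466]
force: [-0.5, -0.1, 0.0]
opening: 0.0161
```

>>> jog_arm --steps '[[[2,0,0],[0,0,0]],[[2,0,0],[0,0,0]],[[0,0,0],[0,0,0]]]'

```text
time_s: 18.6
ee_pos: [0.5884, 0.019, 0.0838]
eef_rot: [-0.531, 0.532, -0.466, 0.466]
force: [-0.1, -0.1, -0.4]
opening: 0.016
```

>>> jog_arm --steps '[[[2,0,0],[0,0,0]],[[2,0,0],[0,0,0]],[[2,0,0],[0,0,0]],[[0,0,0],[0,0,0]]]'

```text
time_s: 19.0
ee_pos: [0.5891, 0.013, 0.0838]
eef_rot: [-0.531, 0.532, -0.466, 0.466]
force: [-0.2, -0.0, -1.0]
opening: 0.016
```

>>> jog_arm --steps '[[[2,0,0],[0,0,0]],[[2,0,0],[0,0,0]],[[2,0,0],[0,0,0]],[[0,0,0],[0,0,0]]]'

```text
time_s: 19.4
ee_pos: [0.5899, 0.0071, 0.0838]
eef_rot: [-0.531, 0.532, -0.466, 0.466]
force: [-0.2, 0.6, -0.9]
opening: 0.0162
```

>>> jog_arm --steps '[[[2,0,0],[0,0,0]],[[2,0,0],[0,0,0]],[[2,0,0],[0,0,0]],[[0,0,0],[0,0,0]]]'

```text
time_s: 19.8
ee_pos: [0.5907, 0.0011, 0.0838]
eef_rot: [-0.531, 0.532, -0.466, 0.466]
force: [0.2, -0.5, -0.2]
opening: 0.016
```

```bash
python3 - <<'E'
from ins import *
s=robot.sense(); print(fin(s["ee_pos"]),Rf.T@s["force"],s["torque"])
E
```

```text
[-0.02786482  0.05732951  0.08380308] [ 0.15488992 -0.54945222 -0.19456941] [0.02038773 0.0036258  0.00944327]
```

>>> jog_arm --steps '[[[2,0,0],[0,0,0]],[[2,0,0],[0,0,0]],[[2,0,0],[0,0,0]],[[2,0,0],[0,0,0]],[[0,0,0],[0,0,0]]]'

```text
time_s: 20.3
ee_pos: [0.5918, -0.0068, 0.0838]
eef_rot: [-0.531, 0.532, -0.466, 0.466]
force: [-0.2, -0.5, -1.3]
opening: 0.0158
```

>>> jog_arm --steps '[[[2,0,0],[0,0,0]],[[2,0,0],[0,0,0]],[[2,0,0],[0,0,0]],[[0,0,0],[0,0,0]]]'

```text
time_s: 20.7
ee_pos: [0.5925, -0.0128, 0.0838]
eef_rot: [-0.531, 0.532, -0.466, 0.466]
force: [-0.4, -0.1, -1.2]
opening: 0.0161
```

>>> jog_arm --steps '[[[2,0,0],[0,0,0]],[[2,0,0],[0,0,0]],[[0,0,0],[0,0,0]]]'

```text
time_s: 21.0
ee_pos: [0.5931, -0.0167, 0.0838]
eef_rot: [-0.531, 0.532, -0.466, 0.466]
force: [-0.4, 0.6, -0.6]
opening: 0.0158
```

>>> jog_arm --steps '[[[1,0,0],[0,0,0]],[[1,0,0],[0,0,0]],[[0,0,0],[0,0,0]]]'

```text
time_s: 21.3
ee_pos: [0.5933, -0.0179, 0.0839]
eef_rot: [0.532, -0.532, 0.466, -0.466]
force: [0.3, 0.7, -0.2]
opening: 0.0161
```

>>> jog_arm --steps '[[[1,0,0],[0,0,0]],[[0,0,0],[0,0,0]],[[0,0,0],[0,0,0]]]'

```text
time_s: 21.6
ee_pos: [0.5933, -0.0179, 0.0839]
eef_rot: [0.532, -0.531, 0.466, -0.466]
force: [-0.1, 1.7, -0.1]
opening: 0.0161
```

>>> jog_arm --steps '[[[1,0,0],[0,0,0]],[[0,0,0],[0,0,0]],[[0,0,0],[0,0,0]]]'

```text
time_s: 21.9
ee_pos: [0.5933, -0.018, 0.0839]
eef_rot: [0.533, -0.531, 0.467, -0.465]
force: [-1.4, 4.7, 0.3]
opening: 0.0158
```

```bash
python3 - <<'E'
from ins import *
s=robot.sense(); print(fin(s["ee_pos"]),Rf.T@s["force"],s["torque"])
w=read_camera("wrist"); cv2.imwrite("pics/w11.png",w); c=get_calibration("wrist")
g=cv2.cvtColor(w,cv2.COLOR_BGR2GRAY)
for r in range(240,330,4): print(r,g[r,262:298:4])
print(proj(c,tgt(.0205,.129,-.028)),proj(c,tgt(.0085,.129,-.028)))
E
```

```text
[-0.02783518  0.03805212  0.08386525] [-0.78496481  4.80327678  0.26189728] [ 1.08946971  0.2348821  -0.04088162]
240 [89 92 89 90 86 92 92 92 89]
244 [87 84 87 82 80 85 82 80 79]
248 [68 70 62 62 64 67 66 61 59]
252 [52 48 50 49 48 49 52 50 50]
256 [58 60 60 60 60 53 57 59 60]
260 [64 59 63 60 59 61 60 60 63]
264 [61 57 64 60 64 60 58 57 61]
268 [60 60 59 65 57 57 56 62 54]
272 [56 61 62 59 61 62 60 53 58]
276 [59 62 59 60 63 62 56 61 61]
280 [60 54 59 56 63 59 56 59 58]
284 [57 55 58 61 60 55 56 64 59]
288 [57 59 60 60 62 62 54 54 58]
292 [56 62 61 56 56 62 57 60 60]
296 [56 61 57 57 62 54 57 59 54]
300 [58 58 56 58 58 56 58 59 57]
304 [58 58 60 55 58 54 59 61 60]
308 [71 59 68 69 64 70 76 70 63]
312 [ 86  83  77  89  91 100  88  75  74]
316 [96 91 84 82 81 79 84 87 82]
320 [ 94 101 105 103 100 100 105 105 102]
324 [ 88  98 105 102 104 103 100 103  98]
328 [ 93  96 103 104 103 101 100 102 102]
[278.91770015 323.90400116] [278.91057292 348.59433815]
```

Pin is home: a hard stop at y≈38 mm matches where the shoulder should meet the barrel, with a 4.7 N reaction along the bore. I'll relax, release and lift.

>>> jog_arm --steps '[[[1,0,0],[0,0,0]],[[0,0,0],[0,0,0]],[[-3,0,0],[0,0,0]],[[0,0,0],[0,0,0]]]'

```text
time_s: 22.35
ee_pos: [0.5933, -0.018, 0.0839]
eef_rot: [-0.532, 0.532, -0.466, 0.466]
force: [-0.8, 2.3, -1.1]
opening: 0.016
```

>>> jog_arm --steps '[[[0,0,0],[0,0,0]],[[0,0,0],[0,0,0]],[[0,0,0],[0,0,0]]]' --jaw 0.34

```text
time_s: 22.65
ee_pos: [0.5936, -0.0196, 0.0839]
eef_rot: [-0.531, 0.532, -0.466, 0.467]
force: [-1.4, 0.3, -0.3]
opening: 0.0292
```

>>> jog_arm --steps '[[[0,-8,0],[0,0,0]],[[0,-25,0],[0,0,0]],[[0,-45,0],[0,0,0]],[[0,-45,0],[0,0,0]],[[0,-40,0],[0,0,0]],[[0,0,0],[0,0,0]],[[0,0,0],[0,0,0]]]'

```text
time_s: 23.35
ee_pos: [0.5937, -0.0183, 0.2484]
eef_rot: [0.532, -0.531, 0.465, -0.467]
force: [-1.0, -0.2, -0.5]
opening: 0.0291
```

```bash
cat > knob.py <<'E'
from ins import *
s36,c36=np.sin(np.radians(36)),np.cos(np.radians(36))
n=Rf@[-s36,0,c36]; up=Rf@[c36,0,s36]; left=Rf@[0,1,0]
def MK(th): # tool for bar angle th (deg): x=-pointer dir, y=-n
    t=np.radians(th); x=-(np.cos(t)*left+np.sin(t)*up); y=-n; return np.c_[x,y,np.cross(x,y)]
p0=W(P,(-.043,0,.075))
def onpanel(c,u,v,h):
    e,d=ray(c,u,v); q=p0+h*n; return e+d*((q-e)@n)/(d@n)
E
python3 - <<'E'
from knob import *
import json
w=read_camera("wrist"); cv2.imwrite("pics/w12.png",w); c=get_calibration("wrist"); p,M=pose()
print("tcp",fin(p))
# pin & barrels: project expected pin parts when home
for k,q in dict(tail=(-.028,.0465,.122),shoulder=(-.028,.0205,.122),barL=(-.028,.0205,.129),barR=(-.028,-.0205,.129),nose=(-.028,-.0315,.117)).items(): print(k,proj(c,W(P,q)).round(0))
g=cv2.cvtColor(w,cv2.COLOR_BGR2GRAY); u=int(proj(c,W(P,(-.028,.0305,.122)))[0])
print([ (r,int(g[r,u])) for r in range(130,300,4)])
B=onpanel(json.load(open("w1.json")),280+122/4,105+442/4,.01)-.01*n; print("knob base",B,fin(B))
hov=B+.019*n+.08*n; print(hov)
plan([((.50,-.06,.26),MK(45)),(hov,MK(75))])
E
```

```text
tcp [-0.02842014  0.03752896  0.24674537]
tail [280. 185.]
shoulder [280. 213.]
barL [280. 216.]
barR [280. 259.]
nose [280. 265.]
[(130, 126), (134, 124), (138, 124), (142, 130), (146, 122), (150, 124), (154, 123), (158, 124), (162, 125), (166, 121), (170, 125), (174, 127), (178, 122), (182, 75), (186, 88), (190, 86), (194, 89), (198, 94), (202, 80), (206, 108), (210, 110), (214, 180), (218, 209), (222, 211), (226, 146), (230, 224), (234, 228), (238, 223), (242, 168), (246, 226), (250, 222), (254, 223), (258, 203), (262, 195), (266, 186), (270, 186), (274, 186), (278, 185), (282, 181), (286, 182), (290, 183), (294, 180), (298, 176)]
knob base [ 0.56125239 -0.10515608  0.0546885 ] [-0.07095638 -0.04420463  0.0546885 ]
[ 0.50355934 -0.1127504   0.13478118]
7 [[[4, -2, -14], [4.9, 6.2, 2]], [[6, -3, -13], [4.9, 6.2, 2]], [[7, -5, -12], [4.9, 6.2, 2]], [[8, -6, -11], [4.9, 6.2, 2]], [[9, -7, -10], [4.8, 6.2, 2]], [[9, -8, -8], [4.9, 6.3, 2.1]], [[9, -8, -6], [4.8, 6.2, 2]]]
end [ 0.5004 -0.0598  0.2601]
4 [[[23, 25, -4], [0, 7.5, 0]], [[23, 25, -1], [0, 7.5, 0]], [[23, 25, 2], [0, 7.5, 0]], [[23, 24, 4], [0, 7.5, 0]]]
end [ 0.5035 -0.1122  0.135 ]
```

Pin check in the new picture: the dark grip covers rows 181–211 against the barrels starting at 213 (expected 185–213), so it is home. Moving over the knob.

>>> jog_arm --steps '[[[4,-2,-14],[4.9,6.2,2]],[[6,-3,-13],[4.9,6.2,2]],[[7,-5,-12],[4.9,6.2,2]],[[8,-6,-11],[4.9,6.2,2]],[[9,-7,-10],[4.8,6.2,2]],[[9,-8,-8],[4.9,6.3,2.1]],[[9,-8,-6],[4.8,6.2,2]],[[0,0,0],[0,0,0]]]'

```text
time_s: 24.2
ee_pos: [0.4929, -0.0609, 0.2545]
eef_rot: [-0.499, 0.092, -0.537, 0.674]
force: [-1.1, -0.2, 0.2]
opening: 0.0293
```

>>> jog_arm --steps '[[[23,25,-4],[0,7.5,0]],[[23,25,-1],[0,7.5,0]],[[23,25,2],[0,7.5,0]],[[23,24,4],[0,7.5,0]],[[0,0,0],[0,0,0]],[[0,0,0],[0,0,0]]]'

```text
time_s: 24.8
ee_pos: [0.5072, -0.1001, 0.1911]
eef_rot: [-0.397, -0.023, -0.622, 0.674]
force: [0.6, -0.4, 0.1]
opening: 0.0292
```

```bash
cat > km.py <<'E'
from knob import *
p,M=pose(); c=get_calibration("wrist"); w=read_camera("wrist"); cv2.imwrite("pics/w13.png",w); s=robot.sense()
print(p,(M.T@MK(75)).round(3).tolist(),s["joint_pos"],s["opening"],s["force"])
B0=np.array([.56125,-.10516,.0547]); print("expect disc",proj(c,B0+.01*n),"bar",proj(c,B0+.027*n))
g=cv2.cvtColor(w,cv2.COLOR_BGR2GRAY); m=(g<75).astype(np.uint8); m[250:]=0
k,l,st,ce=cv2.connectedComponentsWithStats(m)
for i in range(1,k):
    if st[i,4]>80: print("dark",st[i],ce[i].round(1))
for i in range(140,250,4): print(i,''.join('%4d'%v for v in g[i,225:340:4]))
E
python3 km.py
```

```text
[ 0.50718278 -0.10006079  0.19114876] [[0.986, -0.013, 0.164], [0.017, 1.0, -0.02], [-0.163, 0.023, 0.986]] [ 0.87000656  0.33951858 -0.70432523  2.30492809 -1.0843735   0.01694752
  0.32983944] 0.029090961231625877 [ 0.27421819  0.37582487 -0.03318478]
expect disc [278.06487753 231.27323938] bar [277.57908312 237.65042609]
dark [  335     9   225   241 29575] [462.9 168.8]
dark [   0   23  174  142 8597] [ 98.8 106.8]
dark [236  83  13  37 178] [239.9 103.6]
dark [291 121  35  24 196] [307.1 135.5]
dark [209 124  27  16 142] [222.  131.4]
dark [157 170  23  29 303] [167.6 184.3]
dark [ 258  215   42   35 1085] [278.5 233.3]
140  127 130  92 112 143 155 176 138 185 198 207 205 145 198 201 189 171  61  64  63  66  91 150 161 177 173 173 172 172
144  131 113 136  90 109 126 135 128 160 175 186 211 173 204 215 214 160  74  93 119 153 158 165 173 176 173 173 173 169
148   85  72 132  90  88  95  90 113 137 155 173 148 175 198 211 211 166 151 149 152 158 170 176 174 174 175 172 171 171
152  109 101 111  96  93  94  91  95 103 122 142 128 155 168 189 190 203 180 171 171 173 175 176 176 172
[... 2220 characters left out ...]
232 232 231 139  69  66  66  61  73 148  68  68  65  70 148 230 229 229 224 227 230 230 217 179
232  228 227 230 228 230 229 232 233  96  69  70  69  63  83 124  65  64  70  67 114 226 228 231 228 229 225 227 228 161
236  230 229 228 225 231 230 229 230 102  68  67  65  62 104  96  64  66  70  65 142 230 230 228 228 227 229 226 218 149
240  225 230 228 229 227 227 229 228 140  68  66  62  59 118  75  67  65  66  63 191 231 229 229 229 229 228 227 155 131
244  147 215 223 229 229 230 228 225 205  73  65  61  60  62  62  67  64  65 100 226 171 227 228 231 228 229 220 142  72
248  105 128 140 197 210 215 229 230 226 160  73  57  61  66  63  60  61  85 226 230 230 227 215 217 220 219 147 129  52
```

```bash
python3 - <<'E'
from knob import *
w=cv2.imread("pics/w13.png"); g=cv2.cvtColor(w,cv2.COLOR_BGR2GRAY).astype(float); c=get_calibration("wrist")
sub=g[217:247,266:292]-75; sub[sub<0]=0; ys,xs=np.nonzero(sub>15)
pts=[]
for v,u in zip(ys,xs): q=onpanel(c,u+266,v+217,.027); pts.append(((q-p0)@left,(q-p0)@up,sub[v,u]))
pts=np.array(pts); wt=pts[:,2]; mu=(pts[:,:2]*wt[:,None]).sum(0)/wt.sum(); X=(pts[:,:2]-mu)*np.sqrt(wt)[:,None]
d=np.linalg.svd(X,full_matrices=False)[2][0]; print("line ang",np.degrees(np.arctan2(d[1],d[0])),"mid left,up",mu,len(pts))
print(np.c_[ys+217,xs+266][::6].tolist())
# disc via dark circle at h=.01
m=(g<95).astype(np.uint8); m[256:]=0; k,l,st,ce=cv2.connectedComponentsWithStats(m); i=l[235,265]; ys,xs=np.nonzero(l==i)
cs=[]
for v in range(ys.min(),252,2):
    x=xs[ys==v]; cs+= [(x.min(),v),(x.max(),v)]
Q=np.array([[(onpanel(c,u,v,.01)-p0)@left,(onpanel(c,u,v,.01)-p0)@up] for u,v in cs])
from scipy.optimize import least_squares
r=least_squares(lambda a:np.hypot(Q[:,0]-a[0],Q[:,1]-a[1])-a[2],[*Q.mean(0),.019],loss="soft_l1",f_scale=.001).x; print("circle",r, "old B",(np.array([.56125,-.10516,.0547])-p0)@left,(np.array([.56125,-.10516,.0547])-p0)@up)
E
```

```text
line ang 67.08299480227569 mid left,up [-0.04333562 -0.02923537] 82
[[217, 266], [224, 281], [226, 278], [227, 279], [228, 281], [230, 279], [231, 281], [233, 279], [234, 280], [235, 281], [237, 277], [238, 279], [240, 277], [241, 279]]
circle [-0.04562521 -0.03638773  0.01993967] old B -0.044208207967213135 -0.034551558325904744
```

```bash
cat >> knob.py <<'E'
B=p0+left*-.0449+up*-.0355
E
python3 - <<'E'
from knob import *
p,M=pose(); plan([(B+.07*n,MK(66)),(B+.03*n,MK(66))],vmax=20,wmax=5)
E
```

```text
5 [[[8, 14, -1], [0.3, 0.1, 0.1]], [[8, 15, 0], [0.2, 0.1, 0.2]], [[8, 14, -1], [0.3, 0.1, 0.1]], [[8, 15, -1], [0.2, 0.1, 0.2]], [[8, 14, 0], [0.3, 0.1, 0.1]]]
end [ 0.5197 -0.1114  0.1109]
3 [[[0, 13, 0], [0, 0, 0]], [[0, 14, 0], [0, 0, 0]], [[0, 13, 0], [0, 0, 0]]]
end [ 0.543  -0.1084  0.0785]
```

>>> jog_arm --steps '[[[8,14,-1],[0.3,0.1,0.1]],[[8,15,0],[0.2,0.1,0.2]],[[8,14,-1],[0.3,0.1,0.1]],[[8,15,-1],[0.2,0.1,0.2]],[[8,14,0],[0.3,0.1,0.1]],[[0,0,0],[0,0,0]],[[0,0,0],[0,0,0]]]'

```text
time_s: 25.55
ee_pos: [0.5258, -0.125, 0.1542]
eef_rot: [-0.385, -0.012, -0.634, 0.671]
force: [-0.4, 0.2, -0.1]
opening: 0.0291
```

```bash
cat > st.py <<'E'
from knob import *
s=robot.sense(); p,M=pose(); d=p-B
x=M[:,0]; print("left,up,h",d@left,d@up,d@n,"theta",np.degrees(np.arctan2(-x@up,-x@left)),"tilt",np.degrees(np.arccos(-M[:,1]@n)),"F",s["force"].round(1),"T",s["torque"].round(2),s["opening"],s["time_s"]); print(s["joint_pos"].round(3))
E
python3 st.py
python3 - <<'E'
from knob import *
w=read_camera("wrist"); c=get_calibration("wrist"); cv2.imwrite("pics/w14.png",w)
g=cv2.cvtColor(w,cv2.COLOR_BGR2GRAY).astype(float)
m=(g[190:300,240:320]>120)
print("disc/bar proj",proj(c,B+.01*n),proj(c,B+.027*n))
for i in range(196,290,4): print(i,''.join('%4d'%v for v in g[i,236:326:4]))
E
```

```text
left,up,h -0.01438038941944995 0.02895556277078867 0.10270680939102839 theta 66.13010323620043 tilt 3.655524745199016 F [-0.4  0.2 -0.1] T [-0.06  0.55 -0.02] 0.029093500074360214 25.55
[ 0.819  0.443 -0.612  2.255 -1.36   0.015  0.66 ]
disc/bar proj [254.85791012 222.27817152] [252.28241886 229.67142204]
196  175 232 231 228 223 212 231 231 149 231 231 232 231 231 209 156 150 154 159 168 168 171 171
200  228 205 152 101  92  97 100 106 157 232 231 232 230 230 231 231 225 164 150 154 158 165 168
204  224 103  82  68  66  67  64  69  92 109 218 223 186 230 229 230 230 230 226 180 143 151 156
208  109  70  69  67  64  61  63  65  71  85 109 222 229 230 232 230 227 227 229 229 227 201 147
212   67  74  68  59  76  95  66  70  69  74  90 136 229 227 229 229 228 229 230 228 229 122 197
216   74  70  64  61 102 109  63  66  68  70  66 102 232 229 228 226 225 229 229 230 229 119 176
220   66  69  64  63 119  96  64  66  68  65  68  83 218 171 230 230 228 225 225 227 228 229 158
224   69  63  61  61 150  81  62  67  70  66  66  85 225 230 229 226 227 229 227 226 224 216 146
228   69  60  66 
[... 834 characters left out ...]
3 143  77  58 116 138
264  137  56  53  75  84 109 123 138 207 222 226 223 227 227 225 223 208 148 135  75  53  75 135
268  116  56  50  73  92  77  76  97 127 129 182 221 225 228 195 228 146 141 124  72  51  61 138
272   81  53  52  89 108  99  76  86  77  89 114 138 156 210 100 177 145 129 122  70  52  53 128
276   52  47  49  71 113 105 105 109  91  77  81  79 103 129 135 150 140 126 122  65  52  46  90
280   57  50  49  73 112 120 109 105 107 107  87  99  85  76  96 113 115 122 121  57  46  45  58
284   50  46  40  73  93 121 119 120 119 108 108 108 104  77  98 120 121 125 122  61  45  49  48
288   62  44  45  75  80 121 122 119 119 121 121 111 108 108 110 119 121 119 119  62  41  45  68
```

The controller is at wrist limits (q5=−1.36, q6≈0). I'll fit the arm's kinematics from logged poses so I can pick a reachable grip orientation.

```bash
cat > kin.py <<'E'
from knob import *
import itertools
from scipy.optimize import least_squares
Q=np.array([[1.09747968,.61572273,-.01262568,1.42452804,.00804328,1.10339979,-.04037749],[.40662931,.28121796,-.50982714,1.50947978,.13883924,1.388212,.03015708],[.27958618,.74081557,-.42264473,1.53421535,.34919458,.9422152,-.11910158],[-.23078782,.74319251,-.45778943,2.15762875,.8226864,.4202327,-.09936819],[.13250931,.66010722,-.44116085,1.7137724,.35624119,.84769155,-.33440507]])
X=np.array([[.28061789,-.58559152,.20088854],[.49974219,-.03942691,.3792896],[.6455,-.0484,.1047],[.40243154,.21397795,-.0173893],[.5833,.0595,.1055]])
ZS=[down(-154.4),down(-81.7)]
def fk(q,L,sg,tool=False):
    Z=lambda a:R.from_euler("z",a); Y=lambda a:R.from_euler("y",a)
    A=Z(sg[0]*q[0])*Y(q[1]); p=np.array([0,0,L[0]])
    p=p+A.apply([L[4],0,L[1]]); A=A*Z(sg[1]*q[2])*Y(q[3]); p=p+A.apply([L[5],0,L[2]]); A=A*Z(sg[2]*q[4])*Y(q[5]); p=p+A.apply([L[6],0,L[3]])
    A=A*Z(sg[3]*q[6]); return p,A.as_matrix()
if __name__=="__main__":
    best=[]
    for sg in itertools.product((1,-1),repeat=4):
        r=least_squares(lambda L:(np.array([fk(q,L,sg)[0] for q in Q])-X).ravel(),[.3,.4,.4,.3,0,0,0]); best.append((r.cost,sg,r.x))
    for b in sorted(best,key=lambda b:b[0])[:3]: print(b[0],b[1],b[2].round(4))
    b=min(best,key=lambda b:b[0])
    for i,q in ((0,Q[0]),(1,Q[1])): print((fk(q,b[2],b[1])[1].T@ZS[i]).round(2).tolist())
    p,M=pose(); f=fk(robot.sense()["joint_pos"],b[2],b[1]); print(f[0]-p); print((f[1].T@M).round(2).tolist())
E
python3 kin.py
```

```text
0.00025187108461663946 (-1, -1, 1, 1) [-0.1149  0.5546  0.3703 -0.0404  0.0109  0.0043  0.0114]
0.00025187108461663946 (-1, -1, 1, -1) [-0.1149  0.5546  0.3703 -0.0404  0.0109  0.0043  0.0114]
0.000350215721634813 (-1, -1, -1, 1) [-0.7388  0.552   0.3606 -0.6705  0.0334  0.0037  0.0208]
[[0.07, -0.0, -1.0], [-1.0, -0.01, -0.07], [-0.01, 1.0, -0.0]]
[[-0.11, -0.02, -0.99], [-0.96, -0.27, 0.11], [-0.27, 0.96, 0.01]]
[-0.18945221 -0.03590549 -0.0566347 ]
[[0.99, -0.02, -0.17], [-0.17, 0.02, -0.99], [0.02, 1.0, 0.02]]
```

```bash
python3 - <<'E'
from kin import *
p,M=pose(); q=robot.sense()["joint_pos"]
Qs=list(Q)+[q,np.array([.87000656,.33951858,-.70432523,2.30492809,-1.0843735,.01694752,.32983944])]; Xs=list(X)+[p,np.array([.50718278,-.10006079,.19114876])]
t7=np.array([[.986,-.013,.164],[.017,1.,-.02],[-.163,.023,.986]]); M7=MK(75)@t7.T
Ms=[down(-154.4),down(-81.7),down(-82.5),down(-17.9),down(-82.5),M,M7]
# tool axes vs flange: constant rotation unknown about z
out=[]
for sg in itertools.product((1,-1),repeat=4):
    def f(v):
        C=R.from_euler("z",v[7]).as_matrix()@np.array([[1,0,0],[0,0,-1],[0,1,0]]).T  # flange z -> tool y
        e=[]
        for q_,x_,m_ in zip(Qs,Xs,Ms):
            a,A=fk(q_,v[:7],sg); e+=list(a-x_)+list(.3*(A[:,2]-m_[:,1]))+list(.3*((A@[np.cos(v[7]),np.sin(v[7]),0])-m_[:,0]))
        return np.array(e)
    for a0 in (0,1.57,3.14,-1.57):
        r=least_squares(f,[.3,.4,.4,.3,0,0,0,a0]); out.append((r.cost,sg,r.x))
out.sort(key=lambda b:b[0])
for b in out[:3]: print(b[0],b[1],b[2].round(4).tolist())
E
```

```text
0.0003935366517853117 (-1, -1, -1, -1) [0.2286, 0.5336, 0.3548, 0.2874, 0.0416, -0.0045, 0.0161, -1.571]
0.0003935366517853135 (-1, -1, -1, -1) [0.2286, 0.5336, 0.3548, 0.2874, 0.0416, -0.0045, 0.0161, -1.571]
0.0003935366517853138 (-1, -1, -1, -1) [0.2286, 0.5336, 0.3548, 0.2874, 0.0416, -0.0045, 0.0161, 4.7122]
```

```bash
cat > kin2.py <<'E'
from kin import *
Qs=list(Q)+[np.array([.87000656,.33951858,-.70432523,2.30492809,-1.0843735,.01694752,.32983944])]; Xs=list(X)+[np.array([.50718278,-.10006079,.19114876])]
M7=MK(75)@np.array([[.986,-.013,.164],[.017,1.,-.02],[-.163,.023,.986]]).T
Ms=[down(-154.4),down(-81.7),down(-82.5),down(-17.9),down(-82.5),M7]
def fk2(q,v):
    q=np.asarray(q); Z=lambda a:R.from_euler("z",-a); Y=lambda a:R.from_euler("y",a)
    A=Z(q[0]); p=A.apply([v[4],0,v[0]]); A=A*Y(q[1]); p=p+A.apply([0,0,v[1]]); A=A*Z(q[2]); p=p+A.apply([v[5],v[9],0]); A=A*Y(q[3]); p=p+A.apply([v[8],0,v[2]]); A=A*Z(q[4]); p=p+A.apply([v[6],v[10],0]); A=A*Y(q[5]); p=p+A.apply([v[7],0,v[3]]); A=A*Z(q[6])
    m=A.as_matrix(); return p,np.c_[-m[:,1],m[:,2],-m[:,0]]
E
cat >> kin2.py <<'E'
def load(): return np.load("v.npy")
E
python3 - <<'E'
from kin2 import *
p,M=pose(); q=robot.sense()["joint_pos"]; Qs.append(q); Xs.append(p); Ms.append(M)
f=lambda v:np.concatenate([np.r_[fk2(a,v)[0]-x,.1*(fk2(a,v)[1]-m).ravel()] for a,x,m in zip(Qs,Xs,Ms)]+[1e-3*v[4:]])
r=least_squares(f,[.3,.4,.4,.3]+[0]*7); print(r.cost,r.x.round(4)); np.save("v.npy",r.x)
for a,x,m in zip(Qs,Xs,Ms): y,N=fk2(a,r.x); print(((y-x)*1000).round(1),np.degrees(R.from_matrix(N.T@m).magnitude()).round(2))
E
```

```text
9.281150267097645e-06 [ 0.255   0.561   0.3735  0.3395 -0.0028 -0.0046 -0.0017  0.0011  0.0072
 -0.0197 -0.0012]
[-0.4  2.7  1.3] 0.12
[ 0.4 -0.8 -0. ] 0.18
[ 1.3  0.3 -1.6] 0.1
[-0.4 -0.6  0.5] 0.1
[ 1.5  0.6 -0.3] 0.04
[ 0.2 -0.2  0.3] 0.06
[-0.3  0.3 -0.2] 0.0
```

```bash
cat > ik.py <<'E'
from kin2 import *
v=load(); lo=np.array([-3.12,-.3,-1.34,.26,-1.36,.01,-2.84]); hi=np.array([3.12,2.06,1.32,2.42,4.5,1.98,2.84])
def ik(x,m,q0,mg=.04,reg=1e-3):
    f=lambda q:np.r_[fk2(q,v)[0]-x,.2*R.from_matrix(fk2(q,v)[1].T@m).as_rotvec(),reg*(q-q0)]
    r=least_squares(f,np.clip(q0,lo+mg+1e-6,hi-mg-1e-6),bounds=(lo+mg,hi-mg),max_nfev=60); a,N=fk2(r.x,v)
    return r.x,np.linalg.norm(a-x),R.from_matrix(N.T@m).magnitude()
F=np.diag([-1,1,-1.])
E
python3 - <<'E'
from ik import *
rng=np.random.default_rng(0)
for fl in (0,1):
  for th in (66,0,90):
    m=MK(th)@(F if fl else np.eye(3)); S=[]
    for _ in range(40):
        q,e,a=ik(B-.015*n,m,rng.uniform(lo,hi)*[.5,1,1,1,1,1,1])
        if e<1e-3*2 and a<.02: S.append(q)
    S=np.array(S); print(fl,th,len(S))
    if len(S):
        S=S[np.argsort(S[:,4])]; print(S[::max(1,len(S)//4)].round(2))
E
```

```text
0 66 25
[[ 1.02  1.09 -1.3   2.32  2.1   0.86 -2.64]
 [ 0.96  0.97 -1.12  2.32  2.22  0.71 -2.8 ]
 [ 0.43  0.7  -0.21  2.32  3.42  0.46  2.15]
 [-0.16  0.85  0.72  2.32  4.11  0.9   1.31]
 [-0.37  1.19  1.28  2.32  4.25  1.42  1.02]]
0 0 32
[[ 1.02  1.09 -1.3   2.32  2.1   0.86 -1.49]
 [ 0.99  1.03 -1.21  2.32  2.16  0.78 -1.56]
 [ 0.72  0.77 -0.65  2.32  2.77  0.46 -2.28]
 [-0.05  0.78  0.53  2.32  4.02  0.77  2.59]]
0 90 19
[[ 0.86  0.86 -0.9   2.32  2.45  0.56  2.8 ]
 [ 0.58  0.73 -0.43  2.32  3.1   0.43  2.07]
 [ 0.25  0.7   0.06  2.32  3.7   0.53  1.41]
 [-0.12  0.82  0.65  2.32  4.08  0.85  0.93]
 [-0.36  1.13  1.21  2.32  4.24  1.35  0.63]]
1 66 26
[[ 1.02  1.09 -1.3   2.32  2.1   0.86  0.5 ]
 [ 0.98  1.   -1.16  2.32  2.19  0.74  0.38]
 [ 0.87  0.87 -0.92  2.32  2.42  0.57  0.11]
 [ 0.59  0.73 -0.46  2.32  3.07  0.43 -0.61]
 [-0.02  0.77  0.48  2.32  4.    0.74 -1.68]]
1 0 26
[[ 1.02  1.09 -1.3   2.32  2.1   0.86  1.66]
 [ 1.    1.03 -1.22  2.32  2.15  0.79  1.58]
 [ 0.8   0.82 -0.79  2.32  2.58  0.5   1.08]
 [ 0.38  0.7  -0.13  2.32  3.51  0.47  0.05]
 [-0.24  0.91  0.87  2.32  4.16  1.01 -0.76]]
1 90 22
[[ 1.02  1.09 -1.3   2.32  2.1   0.86  0.08]
 [ 1.02  1.09 -1.3   2.32  2.1   0.86  0.08]
 [ 0.78  0.81 -0.77  2.32  2.61  0.5  -0.53]
 [ 0.45  0.7  -0.23  2.32  3.39  0.45 -1.38]
 [-0.28  0.97  0.97  2.32  4.19  1.11 -2.38]]
```

```bash
python3 - <<'E'
from ik import *
qn=robot.sense()["joint_pos"]
qA,e,a=ik(np.array([.56,-.03,.30]),down(-82.5),Q[4],reg=3e-3); print("A",qA.round(2),e,a)
seed=np.array([.8,.82,-.79,2.3,2.5,.52,.1])
qG,e,a=ik(B+.07*n,MK(66)@F,seed,reg=3e-3); print("G",qG.round(3),e,a)
qG0,e,a=ik(B-.015*n,MK(66)@F,qG,reg=3e-3); print("G0",qG0.round(3),e,a)
for i in range(0,11):
    q=qA+(qG-qA)*i/10; x,m=fk2(q,v); print(i,fin(x).round(3),"axis",fin(m[:,1]+[P[0],P[1],0]).round(2),"wrist",(x-m[:,1]*.34).round(2))
# DLS simulation along the Cartesian poses
def step(q,x,m):
    for _ in range(10):
        a,N=fk2(q,v); e=np.r_[x-a,.2*(N@R.from_matrix(N.T@m).as_rotvec())]
        J=np.zeros((6,7))
        for j in range(7):
            d=q.copy(); d[j]+=1e-5; b,K=fk2(d,v); J[:,j]=np.r_[(b-a),.2*(N@R.from_matrix(N.T@K).as_rotvec())]/1e-5
        q=np.clip(q+J.T@np.linalg.solve(J@J.T+1e-5*np.eye(6),e),lo,hi)
    return q,np.linalg.norm(x-fk2(q,v)[0])
q=qA.copy()
for i in range(1,31):
    x,m=fk2(qA+(qG-qA)*i/30,v); q,e=step(q,x,m)
    if i%6==0: print(i,q.round(2),round(e,4))
E
```

```text
A [ 0.33  0.43 -0.49  1.52  0.21  1.25 -0.06] 1.708168673222973e-05 0.0001700275367438531
G [ 0.921  0.614 -0.852  2.38   2.511  0.336 -0.05 ] 0.000863853364149902 0.0071524370389269
G0 [ 0.807  0.824 -0.808  2.32   2.553  0.513 -0.045] 1.1269797147823441e-05 0.00010654243019058207
0 [-0.062  0.03   0.3  ] axis [ 0. -0. -1.] wrist [ 0.56 -0.03  0.64]
1 [-0.068 -0.046  0.269] axis [ 0.02 -0.18 -0.98] wrist [ 0.55 -0.05  0.6 ]
2 [-0.07  -0.111  0.249] axis [ 0.06 -0.33 -0.94] wrist [ 0.54 -0.06  0.57]
3 [-0.068 -0.162  0.235] axis [ 0.12 -0.44 -0.89] wrist [ 0.52 -0.08  0.54]
4 [-0.061 -0.195  0.223] axis [ 0.21 -0.51 -0.84] wrist [ 0.5  -0.09  0.51]
5 [-0.052 -0.209  0.21 ] axis [ 0.3  -0.53 -0.79] wrist [ 0.48 -0.1   0.48]
6 [-0.044 -0.205  0.194] axis [ 0.41 -0.49 -0.77] wrist [ 0.45 -0.11  0.46]
7 [-0.043 -0.183  0.175] axis [ 0.5  -0.42 -0.76] wrist [ 0.42 -0.12  0.43]
8 [-0.052 -0.147  0.153] axis [ 0.56 -0.3  -0.77] wrist [ 0.39 -0.13  0.42]
9 [-0.075 -0.099  0.131] axis [ 0.59 -0.15 -0.79] wrist [ 0.36 -0.13  0.4 ]
10 [-0.112 -0.045  0.111] axis [ 0.58  0.   -0.81] wrist [ 0.32 -0.14  0.39]
6 [ 0.34  0.44 -0.39  1.69  0.59  1.01  0.02] 0.0
12 [ 0.34  0.46 -0.3   1.86  0.99  0.73  0.05] 0.0
18 [ 0.35  0.47 -0.21  2.04  1.54  0.44 -0.07] 0.0
24 [ 0.58  0.51 -0.43  2.21  2.3   0.35 -0.34] 0.0
30 [ 0.85  0.58 -0.73  2.38  2.74  0.3  -0.29] 0.0
```

```bash
cat > sim.py <<'E'
from ik import *
def step(q,x,m):
    for _ in range(8):
        a,N=fk2(q,v); e=np.r_[x-a,.2*(N@R.from_matrix(N.T@m).as_rotvec())]; J=np.zeros((6,7))
        for j in range(7):
            d=q.copy(); d[j]+=1e-5; b,K=fk2(d,v); J[:,j]=np.r_[(b-a),.2*(N@R.from_matrix(N.T@K).as_rotvec())]/1e-5
        q=np.clip(q+J.T@np.linalg.solve(J@J.T+1e-5*np.eye(6),e),lo,hi)
    return q,np.linalg.norm(x-fk2(q,v)[0])
def run(q,wps,k=8,show=True):
    x0,m0=fk2(q,v)
    for x,m in wps:
        rv=R.from_matrix(m0.T@m).as_rotvec(); w=0;mq=9
        for i in range(1,k+1):
            q,e=step(q,x0+(x-x0)*i/k,m0@R.from_rotvec(rv*i/k).as_matrix()); w=max(w,e); mq=min(mq,q[5])
        x0,m0=x,m
        if show: print(q.round(2),"err",round(w,4),"minq6",round(mq,2),"rot",round(np.degrees(np.linalg.norm(rv))))
    return q
def side(th,ph): # tilt the MK(th)*F frame by ph deg about world-z-ish (swing approach axis to the right)
    return R.from_rotvec(np.radians(ph)*np.array([0,0,1.])).as_matrix()@MK(th)@F
E
python3 - <<'E'
from sim import *
qA,_,_=ik(np.array([.56,-.03,.30]),down(-82.5),Q[4],reg=3e-3)
xs=B+.03*n; x1=np.array([.54,-.06,.27])
for ph in (-40,-60,-80):
  for xm in (np.array([.54,-.06,.27]),np.array([.55,-.10,.18]),xs+[0,0,.05]):
    print(ph,xm.round(2)); run(qA.copy(),[(x1,side(66,ph)),(xm,side(66,ph)),(xm,side(66,ph/2)),(xs,MK(66)@F),(B-.015*n,MK(66)@F)])
E
```

```text
-40 [ 0.54 -0.06  0.27]
[ 0.26  0.22 -0.53  2.12  1.07  0.64  0.35] err 0.0 minq6 0.64 rot 81
[ 0.26  0.22 -0.53  2.12  1.07  0.64  0.35] err 0.0 minq6 0.64 rot 0
[ 0.5   0.18 -0.6   2.19  0.96  0.32  0.86] err 0.0 minq6 0.32 rot 20
[ 0.84  0.71 -0.8   2.36  2.59  0.43 -0.11] err 0.0 minq6 0.14 rot 20
[ 0.79  0.81 -0.77  2.32  2.6   0.5  -0.1 ] err 0.0 minq6 0.44 rot 0
-40 [ 0.55 -0.1   0.18]
[ 0.26  0.22 -0.53  2.12  1.07  0.64  0.35] err 0.0 minq6 0.64 rot 81
[ 0.24  0.39 -0.42  2.24  1.56  0.53 -0.1 ] err 0.0 minq6 0.53 rot 0
[ 0.46  0.37 -0.47  2.29  1.99  0.28 -0.08] err 0.0 minq6 0.28 rot 20
[ 0.83  0.7  -0.77  2.36  2.63  0.42 -0.15] err 0.0 minq6 0.3 rot 20
[ 0.77  0.8  -0.74  2.32  2.64  0.49 -0.14] err 0.0 minq6 0.43 rot 0
-40 [ 0.54 -0.11  0.13]
[ 0.26  0.22 -0.53  2.12  1.07  0.64  0.35] err 0.0 minq6 0.64 rot 81
[ 0.26  0.5  -0.43  2.31  1.87  0.59 -0.41] err 0.0 minq6 0.54 rot 0
[ 0.51  0.5  -0.54  2.36  2.32  0.43 -0.39] err 0.0 minq6 0.43 rot 20
[ 0.78  0.68 -0.69  2.36  2.75  0.39 -0.29] err 0.0 minq6 0.39 rot 20
[ 0.72  0.78 -0.66  2.32  2.76  0.46 -0.27] err 0.0 mi
[... 1543 characters left out ...]
  1.84  0.87  1.19 -0.14] err 0.0 minq6 1.19 rot 49
[ 0.03  0.53 -0.38  1.95  1.03  1.01 -0.29] err 0.0 minq6 1.01 rot 0
[ 0.23  0.39 -0.41  2.24  1.56  0.52 -0.1 ] err 0.0 minq6 0.52 rot 40
[ 0.78  0.68 -0.7   2.36  2.75  0.39 -0.28] err 0.0 minq6 0.39 rot 40
[ 0.72  0.78 -0.66  2.32  2.75  0.46 -0.27] err 0.0 minq6 0.4 rot 0
-80 [ 0.54 -0.11  0.13]
[ 0.    0.41 -0.44  1.84  0.87  1.19 -0.14] err 0.0 minq6 1.19 rot 49
[ 0.02  0.6  -0.34  2.02  1.14  0.93 -0.43] err 0.0 minq6 0.93 rot 0
[ 0.22  0.49 -0.37  2.31  1.88  0.56 -0.43] err 0.0 minq6 0.56 rot 40
[ 0.75  0.66 -0.64  2.36  2.84  0.38 -0.37] err 0.0 minq6 0.38 rot 40
[ 0.69  0.76 -0.61  2.32  2.83  0.45 -0.36] err 0.0 minq6 0.39 rot 0
```

```bash
python3 - <<'E'
from sim import *
q=robot.sense()["joint_pos"]; A=(np.array([.56,-.03,.30]),down(-82.5)); m=(np.array([.493,-.061,.2545]),MK(45))
q=run(q,[m,A]); 
q=run(q,[(np.array([.54,-.06,.27]),side(66,-60)),(np.array([.55,-.1,.18]),side(66,-60)),(np.array([.55,-.1,.18]),side(66,-30)),(B+.03*n,MK(66)@F),(B-.015*n,MK(66)@F)])
plan([m,A],vmax=40)
E
```

```text
[ 0.4   0.13 -0.21  2.28 -0.91  0.22  0.39] err 0.0 minq6 0.05 rot 21
[ 0.03  0.4  -0.03  1.52  0.01  1.22  0.14] err 0.0 minq6 0.35 rot 57
[-0.27  0.29 -0.01  2.    0.87  0.8   0.19] err 0.0 minq6 0.8 rot 64
[-0.25  0.43  0.1   2.11  1.12  0.57 -0.06] err 0.0 minq6 0.57 rot 0
[-0.04  0.36  0.07  2.27  1.96  0.21 -0.29] err 0.0 minq6 0.21 rot 30
[ 0.71  0.65 -0.57  2.36  2.95  0.37 -0.49] err 0.0 minq6 0.24 rot 30
[ 0.65  0.75 -0.54  2.32  2.94  0.44 -0.47] err 0.0 minq6 0.38 rot 0
4 [[[-15, -24, -13], [0.8, -5.3, 0.4]], [[-16, -24, -11], [0.8, -5.3, 0.5]], [[-17, -24, -9], [0.8, -5.3, 0.4]], [[-18, -23, -7], [0.8, -5.3, 0.5]]]
end [ 0.4929 -0.0608  0.254 ]
7 [[[-11, 1, 6], [-4.9, -6.2, -2]], [[-10, 0, 7], [-4.9, -6.2, -2]], [[-9, -2, 9], [-4.9, -6.2, -2]], [[-8, -2, 9], [-4.9, -6.2, -2]], [[-7, -4, 10], [-4.8, -6.2, -2.1]], [[-6, -5, 10], [-4.9, -6.2, -2]], [[-4, -5, 10], [-4.8, -6.2, -2.1]]]
end [ 0.5601 -0.0298  0.3   ]
```

>>> jog_arm --steps '[[[-15,-24,-13],[0.8,-5.3,0.4]],[[-16,-24,-11],[0.8,-5.3,0.5]],[[-17,-24,-9],[0.8,-5.3,0.4]],[[-18,-23,-7],[0.8,-5.3,0.5]],[[0,0,0],[0,0,0]]]'

```text
time_s: 26.1
ee_pos: [0.4927, -0.0579, 0.2571]
eef_rot: [-0.508, 0.091, -0.53, 0.673]
force: [0.3, -0.1, -0.7]
opening: 0.0293
```

>>> jog_arm --steps '[[[-11,1,6],[-4.9,-6.2,-2]],[[-10,0,7],[-4.9,-6.2,-2]],[[-9,-2,9],[-4.9,-6.2,-2]],[[-8,-2,9],[-4.9,-6.2,-2]],[[-7,-4,10],[-4.8,-6.2,-2.1]],[[-6,-5,10],[-4.9,-6.2,-2]],[[-4,-5,10],[-4.8,-6.2,-2.1]],[[0,0,0],[0,0,0]],[[0,0,0],[0,0,0]]]'

```text
time_s: 27.0
ee_pos: [0.5574, -0.0313, 0.2996]
eef_rot: [0.54, -0.503, 0.474, -0.481]
force: [-0.6, -0.7, -1.0]
opening: 0.0292
```

```bash
cat > nxt.py <<'E'
from sim import *
q=robot.sense()["joint_pos"]; p,M=pose(); print(p,np.degrees(R.from_matrix(M.T@down(-82.5)).magnitude()),q.round(2),robot.sense()["time_s"])
W1=[(np.array([.54,-.06,.27]),side(66,-60)),(np.array([.55,-.1,.18]),side(66,-60)),(np.array([.55,-.1,.18]),side(66,-30)),(B+.03*n,MK(66)@F),(B-.015*n,MK(66)@F)]
E
python3 - <<'E'
from nxt import *
run(q,W1); plan(W1[:2],vmax=30,wmax=7.5)
E
```

```text
[ 0.55744536 -0.03128916  0.29956025] 3.8966214778224697 [ 0.05  0.37 -0.02  1.57 -0.03  1.16  0.13] 27.0
[-0.28  0.29 -0.    2.    0.86  0.8   0.19] err 0.0 minq6 0.8 rot 67
[-0.25  0.43  0.1   2.11  1.12  0.57 -0.06] err 0.0 minq6 0.57 rot 0
[-0.04  0.36  0.07  2.27  1.96  0.21 -0.29] err 0.0 minq6 0.21 rot 30
[ 0.71  0.65 -0.57  2.36  2.95  0.37 -0.49] err 0.0 minq6 0.24 rot 30
[ 0.65  0.75 -0.54  2.32  2.94  0.44 -0.48] err 0.0 minq6 0.38 rot 0
9 [[[3, 3, -2], [0, -6.2, -4.2]], [[3, 3, -3], [0, -6.2, -4.2]], [[2, 4, -3], [0, -6.2, -4.2]], [[1, 4, -3], [0, -6.1, -4.2]], [[1, 4, -3], [0, -6.2, -4.1]], [[0, 4, -3], [-0.1, -6.2, -4.1]], [[0, 3, -3], [-0.1, -6.1, -4.2]], [[-1, 3, -4], [0, -6.2, -4.2]], [[-2, 4, -3], [-0.1, -6.1, -4.1]]]
end [ 0.5399 -0.06    0.2698]
4 [[[-7, 24, -1], [0, 0, 0]], [[-7, 24, -2], [0, 0, 0]], [[-6, 23, -1], [0, 0, 0]], [[-7, 24, -2], [0, 0, 0]]]
end [ 0.5498 -0.1001  0.1799]
```

>>> jog_arm --steps '[[[3,3,-2],[0,-6.2,-4.2]],[[3,3,-3],[0,-6.2,-4.2]],[[2,4,-3],[0,-6.2,-4.2]],[[1,4,-3],[0,-6.1,-4.2]],[[1,4,-3],[0,-6.2,-4.1]],[[0,4,-3],[-0.1,-6.2,-4.1]],[[0,3,-3],[-0.1,-6.1,-4.2]],[[-1,3,-4],[0,-6.2,-4.2]],[[-2,4,-3],[-0.1,-6.1,-4.1]]]'

```text
time_s: 27.9
ee_pos: [0.5383, -0.0614, 0.2709]
eef_rot: [-0.515, 0.788, 0.008, 0.337]
force: [0.9, -0.2, 0.9]
opening: 0.0292
```

>>> jog_arm --steps '[[[-7,24,-1],[0,0,0]],[[-7,24,-2],[0,0,0]],[[-6,23,-1],[0,0,0]],[[-7,24,-2],[0,0,0]],[[0,0,0],[0,0,0]]]'

```text
time_s: 28.4
ee_pos: [0.5461, -0.1038, 0.1787]
eef_rot: [-0.514, 0.789, 0.003, 0.336]
force: [-1.3, 0.2, 0.3]
opening: 0.0292
```

```bash
python3 - <<'E'
from nxt import *
run(q,W1[2:]); plan(W1[2:4],vmax=15,wmax=4)
E
```

```text
[ 0.54611535 -0.10376349  0.17874614] 63.96920868639273 [-0.24  0.42  0.09  2.13  1.12  0.58 -0.06] 28.4
[-0.03  0.36  0.06  2.27  1.95  0.21 -0.28] err 0.0 minq6 0.21 rot 30
[ 0.71  0.65 -0.58  2.36  2.95  0.37 -0.49] err 0.0 minq6 0.24 rot 30
[ 0.65  0.75 -0.54  2.32  2.94  0.44 -0.47] err 0.0 minq6 0.38 rot 0
8 [[[0, 0, 1], [2.1, -3, -0.9]], [[0, 0, 1], [2.1, -3, -0.9]], [[0, 0, 0], [2, -3.1, -0.9]], [[1, 0, 1], [2.1, -3, -1]], [[1, 0, 0], [2, -3.1, -0.9]], [[0, 0, 0], [2.1, -3, -1]], [[1, 0, 1], [2, -3.1, -0.9]], [[0, -1, 0], [2.1, -3, -1]]]
end [ 0.5496 -0.1003  0.1802]
8 [[[-8, 10, 2], [2, -3, -0.9]], [[-8, 10, 2], [2, -3, -0.9]], [[-8, 10, 2], [2, -3, -0.9]], [[-8, 10, 2], [2, -3.1, -0.9]], [[-7, 10, 2], [2, -3, -0.9]], [[-8, 10, 3], [2, -3.1, -0.9]], [[-7, 10, 2], [2.1, -3, -0.9]], [[-8, 9, 3], [2, -3.1, -0.8]]]
end [ 0.5428 -0.108   0.0787]
```

>>> jog_arm --steps '[[[0,0,1],[2.1,-3,-0.9]],[[0,0,1],[2.1,-3,-0.9]],[[0,0,0],[2,-3.1,-0.9]],[[1,0,1],[2.1,-3,-1]],[[1,0,0],[2,-3.1,-0.9]],[[0,0,0],[2.1,-3,-1]],[[1,0,1],[2,-3.1,-0.9]],[[0,-1,0],[2.1,-3,-1]],[[0,0,0],[0,0,0]]]'

```text
time_s: 29.3
ee_pos: [0.5526, -0.0993, 0.1844]
eef_rot: [-0.586, 0.757, 0.213, 0.195]
force: [-0.4, -0.6, -0.3]
opening: 0.029
```

```bash
python3 - <<'E'
from nxt import *
run(q,W1[3:]); plan(W1[3:4],vmax=12,wmax=3.5)
E
```

```text
[ 0.55256123 -0.09927015  0.18444853] 90.22051659615529 [-0.04  0.33  0.06  2.28  1.93  0.21 -0.27] 29.3
[ 0.71  0.65 -0.57  2.36  2.95  0.37 -0.5 ] err 0.0 minq6 0.24 rot 30
[ 0.64  0.75 -0.54  2.32  2.94  0.44 -0.48] err 0.0 minq6 0.38 rot 0
9 [[[-7, 9, 2], [1.8, -2.7, -0.7]], [[-7, 9, 2], [1.8, -2.7, -0.7]], [[-8, 9, 2], [1.8, -2.7, -0.7]], [[-8, 9, 2], [1.8, -2.7, -0.7]], [[-7, 9, 2], [1.8, -2.7, -0.8]], [[-8, 9, 2], [1.8, -2.7, -0.7]], [[-7, 9, 2], [1.8, -2.7, -0.8]], [[-8, 9, 2], [1.8, -2.7, -0.7]], [[-7, 9, 3], [1.8, -2.7, -0.8]]]
end [ 0.5433 -0.1076  0.0783]
```

>>> jog_arm --steps '[[[-7,9,2],[1.8,-2.7,-0.7]],[[-7,9,2],[1.8,-2.7,-0.7]],[[-8,9,2],[1.8,-2.7,-0.7]],[[-8,9,2],[1.8,-2.7,-0.7]],[[-7,9,2],[1.8,-2.7,-0.8]],[[-8,9,2],[1.8,-2.7,-0.7]],[[0,0,0],[0,0,0]]]'

```text
time_s: 30.0
ee_pos: [0.5461, -0.105, 0.1113]
eef_rot: [-0.612, 0.71, 0.337, 0.087]
force: [-0.1, -0.4, -0.2]
opening: 0.0294
```

```bash
python3 - <<'E'
from nxt import *
run(q,W1[3:]); plan(W1[3:4],vmax=12,wmax=3.5)
E
```

```text
[ 0.54610947 -0.10501271  0.11125633] 108.18777621825588 [ 0.56  0.53 -0.49  2.36  2.72  0.36 -0.55] 30.0
[ 0.71  0.65 -0.58  2.36  2.94  0.37 -0.48] err 0.0 minq6 0.36 rot 10
[ 0.65  0.75 -0.55  2.32  2.93  0.44 -0.46] err 0.0 minq6 0.38 rot 0
3 [[[-7, 8, 2], [1.8, -2.7, -0.8]], [[-7, 8, 2], [1.7, -2.8, -0.8]], [[-7, 9, 2], [1.8, -2.7, -0.9]]]
end [ 0.5433 -0.108   0.0783]
```

>>> jog_arm --steps '[[[-7,8,2],[1.8,-2.7,-0.8]],[[-7,8,2],[1.7,-2.8,-0.8]],[[-7,9,2],[1.8,-2.7,-0.9]],[[0,0,0],[0,0,0]],[[0,0,0],[0,0,0]]]'

```text
time_s: 30.5
ee_pos: [0.5448, -0.1057, 0.0802]
eef_rot: [-0.615, 0.678, 0.401, 0.033]
force: [0.6, -0.1, 0.7]
opening: 0.0286
```

```bash
sed -i 's/-x@up,-x@left/x@up,x@left/' st.py; python3 st.py
python3 - <<'E'
from knob import *
w=read_camera("wrist"); c=get_calibration("wrist"); cv2.imwrite("pics/w15.png",w)
g=cv2.cvtColor(w,cv2.COLOR_BGR2GRAY).astype(int)
pr=lambda h,a,r:proj(c,B+h*n+r*(np.cos(np.radians(a))*left+np.sin(np.radians(a))*up)).round(1)
print("disc",pr(.01,0,0),"bar top",pr(.027,0,0)); 
for a in (60,75,90): print(a,"ptr",pr(.027,a,.019),"tail",pr(.027,a,-.019))
for i in range(196,330,5): print(i,''.join('%4d'%x for x in g[i,216:344:4]))
E
```

```text
left,up,h 0.0023299624649455474 0.0026751424793329368 0.030283091798307484 theta 65.79902191687057 tilt 0.19356976738625437 F [ 0.6 -0.1  0.7] T [-0.08  0.62 -0.  ] 0.028570773840446723 30.5
[ 0.704  0.641 -0.583  2.358  2.936  0.37  -0.483]
disc [276.3 228.1] bar top [276.1 238. ]
60 ptr [279.6 270.1] tail [272.4 204. ]
75 ptr [270.6 269.8] tail [281.8 204.3]
90 ptr [262.1 267.5] tail [290.8 207. ]
196  233 234 234 235 236 234 234 234 138  85  70  66  70  71  56  58  58  56  49  54  57  70 104 165 228 228 229 230 229 228 228 227
201  234 235 234 236 227 121 222 217  90  73  73  74  74  73  60  62  60  62  61  61  57  64  73 115 222 228 227 227 229 230 231 230
206  235 236 235 236 235 234 235 110  84  78  76  71  78  65  64  61  61  59  53  57  66  64  57  71 155 230 232 231 229 229 228 230
211  234 234 235 234 235 235 222  89  75  81  80  77  77  66  62  60  60  55  59  59  69  69  70  76 119 234 232 231 228 233 231 228
216  236 234 235 234 234 234 205  77  83  83  75  75  73  69  58  59  62  62  58  56  65  66  66  70 116 235 232 231 234 233 230 230
221  235 234 234 234 219 210 177
[... 2193 characters left out ...]
 88  77  52  52  79  49  51  53  49
306   40  36  47  42  45  46  40  60 128 133 132 137 134 139 144 148  82 100  99  97  95  99  77  81  80  46  44  85  42  50  49  44
311   39  41  43  44  33  45  37  39  44  46  43  44  47  46  64 105  79 100 100  97  96  76  76  84  96  44  49  76  46  49  46  50
316   33  28  42  35  33  43  37  56  58  59  50  46  41  50  48  67  94  98  94  96  96  80  83  97  96  57  47  74  46  47  43  42
321   35  32  25  36  45  39  38  86  87  89  91  88  88  87  78  76  97  97  97  94  76  46  66  85 137 126  45  75  44  43  37  35
326   26  34  35  36  36  40  42  84  88  89  93  94  96  92  90  81  94  93  94  96  53  39  41  41  66  85  47  76  42  39  40  38
```

```bash
cat >> knob.py <<'E'
B=p0+left*-.0463+up*-.039
E
python3 - <<'E'
from sim import *
p,M=pose(); q=robot.sense()["joint_pos"]
g=(B-.015*n,MK(72)@F)
q2=run(q,[(B+.03*n,MK(72)@F),g]); run(q2,[(g[0],MK(36)@F),(g[0],MK(-4)@F),(g[0],MK(45)@F),(g[0],MK(90)@F)])
plan([(B+.03*n,MK(72)@F),g],vmax=6,wmax=4,nd=1)
E
```

```text
[ 0.73  0.66 -0.61  2.37  2.9   0.39 -0.54] err 0.0 minq6 0.37 rot 6
[ 0.67  0.76 -0.57  2.32  2.9   0.45 -0.52] err 0.0 minq6 0.4 rot 0
[ 0.57  0.73 -0.41  2.32  3.14  0.44 -0.16] err 0.0 minq6 0.44 rot 36
[ 0.45  0.71 -0.22  2.32  3.4   0.46  0.26] err 0.0 minq6 0.44 rot 40
[ 0.6   0.73 -0.45  2.32  3.08  0.44 -0.25] err 0.0 minq6 0.44 rot 49
[ 0.72  0.78 -0.65  2.33  2.78  0.47 -0.71] err 0.0 minq6 0.44 rot 45
2 [[[-3.8, 0.2, -0.6], [0, 3.1, 0.1]], [[-3.7, 0.2, -0.8], [-0.1, 3.2, 0.1]]]
end [ 0.5405 -0.11    0.0764]
8 [[[0, 5.6, 0], [0, 0, 0]], [[0, 5.6, 0], [0, 0, 0]], [[0, 5.6, 0], [0, 0, 0]], [[0, 5.6, 0], [0, 0, 0]], [[0, 5.7, 0], [0, 0, 0]], [[0, 5.6, 0], [0, 0, 0]], [[0, 5.7, 0], [0, 0, 0]], [[-0.1, 5.6, 0.1], [0, 0, 0]]]
end [ 0.5667 -0.1065  0.0399]
```

>>> jog_arm --steps '[[[-3.8,0,-0.6],[0,3.1,0]],[[-3.7,0,-0.8],[0,3.2,0]],[[0,0,0],[0,0,0]],[[0,6,0],[0,0,0]],[[0,6,0],[0,0,0]],[[0,6,0],[0,0,0]],[[0,6,0],[0,0,0]],[[0,0,0],[0,0,0]],[[0,0,0],[0,0,0]]]'

```text
time_s: 31.45
ee_pos: [0.5536, -0.1085, 0.056]
eef_rot: [-0.637, 0.674, 0.367, 0.07]
force: [-0.3, 0.6, 1.1]
opening: 0.0286
```

>>> jog_arm --steps '[[[0,5,0],[0,0,0]],[[0,5,0],[0,0,0]],[[0,4,0],[0,0,0]],[[0,3,0],[0,0,0]],[[0,0,0],[0,0,0]],[[0,0,0],[0,0,0]]]'

```text
time_s: 32.05
ee_pos: [0.5635, -0.1073, 0.0425]
eef_rot: [-0.637, 0.674, 0.367, 0.07]
force: [-0.2, -0.4, 0.1]
opening: 0.0291
```

```bash
python3 st.py
```

```text
left,up,h -0.00035732756210637436 -0.00110987700869429 -0.011027969691346945 theta 72.03521079914674 tilt 0.2324722792049563 F [-0.2 -0.4  0.1] T [-0.11  0.6   0.  ] 0.029082159480473786 32.05
[ 0.684  0.75  -0.579  2.329  2.904  0.444 -0.527]
```

>>> jog_arm --steps '[[[1,2,0],[0,0,0]],[[0,2,0],[0,0,0]],[[0,1,0],[0,0,0]],[[0,0,0],[0,0,0]]]'

```text
time_s: 32.45
ee_pos: [0.5673, -0.1066, 0.039]
eef_rot: [-0.637, 0.675, 0.367, 0.07]
force: [0.3, 0.8, 0.6]
opening: 0.0292
```

>>> jog_arm --steps '[[[0,0,0],[0,0,0]],[[0,0,0],[0,0,0]],[[0,0,0],[0,0,0]],[[0,0,0],[0,0,0]],[[0,0,0],[0,0,0]]]' --jaw 0 --squeeze 40

```text
time_s: 32.95
ee_pos: [0.5673, -0.1072, 0.0393]
eef_rot: [-0.636, 0.675, 0.367, 0.07]
force: [-1.5, -1.8, 2.9]
opening: 0.0089
```

```bash
python3 st.py; python3 -c "
from h import *
w=read_camera('wrist'); cv2.imwrite('pics/w16.png',w)"
```

```text
left,up,h -0.0007501341961032842 6.211603986237464e-05 -0.01583862138845447 theta 72.06272972928535 tilt 0.19348298831384408 F [-1.5 -1.8  2.9] T [-0.43  0.52 -0.21] 0.00887791778994551 32.95
[ 0.677  0.759 -0.575  2.322  2.901  0.449 -0.525]
```

>>> jog_arm --steps '[[[0,0,0],[0,-4,0]],[[0,0,0],[0,-4,0]],[[0,0,0],[0,-4,0]],[[0,0,0],[0,-4,0]],[[0,0,0],[0,-4,0]],[[0,0,0],[0,-4,0]],[[0,0,0],[0,-4,0]],[[0,0,0],[0,-4,0]],[[0,0,0],[0,0,0]]]'

```text
time_s: 33.9
ee_pos: [0.5679, -0.108, 0.0396]
eef_rot: [-0.51, 0.669, 0.528, -0.118]
force: [-0.4, -2.5, 4.2]
opening: 0.0087
```

```bash
python3 st.py
```

```text
left,up,h -0.0016042796109274429 0.0005977672217401666 -0.015845911169567538 theta 40.064233982838886 tilt 0.2094186671719769 F [-0.4 -2.5  4.2] T [-0.68  0.35 -0.42] 0.00872383347403536 33.9
[ 0.584  0.726 -0.431  2.323  3.116  0.44  -0.205]
```

>>> jog_arm --steps '[[[0,0,0],[0,-4,0]],[[0,0,0],[0,-4,0]],[[0,0,0],[0,-4,0]],[[0,0,0],[0,-4,0]],[[0,0,0],[0,-4,0]],[[0,0,0],[0,-4,0]],[[0,0,0],[0,-4,0]],[[0,0,0],[0,-4,0]],[[0,0,0],[0,0,0]]]'

```text
time_s: 34.8
ee_pos: [0.5687, -0.1083, 0.0401]
eef_rot: [-0.344, 0.611, 0.648, -0.297]
force: [-0.2, -3.3, 5.5]
opening: 0.0088
```

```bash
echo 'print("axis torque at tcp",s["torque"]@n,"F left,up,n",(Rf.T@s["force"]).round(1))' >> st.py; python3 st.py
```

```text
left,up,h -0.0019824003930243865 0.001502632071460287 -0.015862637887081307 theta 8.101846444143016 tilt 0.30803035468025586 F [-0.2 -3.3  5.5] T [-0.7   0.19 -0.52] 0.00875575863995542 34.8
[ 0.486  0.704 -0.284  2.325  3.325  0.454  0.123]
axis torque at tcp -0.03325425572220296 F left,up,n [-0.6 -3.2  5.5]
```

>>> jog_arm --steps '[[[0,0,0],[0,-4,0]],[[0,0,0],[0,-3,0]],[[0,0,0],[0,0,0]]]'

```text
time_s: 35.1
ee_pos: [0.5688, -0.1083, 0.0403]
eef_rot: [-0.304, 0.592, 0.668, -0.334]
force: [-1.0, -4.6, 6.4]
opening: 0.0086
```

```bash
python3 st.py
```

```text
left,up,h -0.002026594083927362 0.001708708855735487 -0.015852410120552628 theta 1.123304323948264 tilt 0.33216406412526045 F [-1.  -4.6  6.4] T [-0.67  0.03 -0.47] 0.008636634465995373 35.1
[ 0.464  0.7   -0.25   2.326  3.368  0.46   0.196]
axis torque at tcp 0.009500181257072159 F left,up,n [-1.6 -4.4  6.4]
```

>>> jog_arm --steps '[[[0,0,0],[0,-3,0]],[[0,0,0],[0,0,0]],[[0,0,0],[0,0,0]]]'

```text
time_s: 35.4
ee_pos: [0.5689, -0.1084, 0.0403]
eef_rot: [-0.288, 0.584, 0.675, -0.348]
force: [-0.4, -3.4, 7.2]
opening: 0.0091
```

```bash
python3 st.py
```

```text
left,up,h -0.0021119405175494023 0.0017495482894082561 -0.01586039975788976 theta -1.5951804786638735 tilt 0.3440399116407217 F [-0.4 -3.4  7.2] T [-0.13  0.04 -0.95] 0.009072502326495126 35.4
[ 0.454  0.699 -0.237  2.326  3.385  0.463  0.225]
axis torque at tcp -0.6944440538051203 F left,up,n [-0.9 -3.3  7.2]
```

>>> jog_arm --steps '[[[0,0,0],[0,-3,0]],[[0,0,0],[0,0,0]],[[0,0,0],[0,0,0]]]'

```text
time_s: 35.7
ee_pos: [0.5689, -0.1084, 0.0403]
eef_rot: [-0.271, 0.575, 0.682, -0.362]
force: [-1.1, -3.3, 6.7]
opening: 0.0088
```

```bash
python3 st.py
```

```text
left,up,h -0.002159279032847041 0.0017821211267879092 -0.015828762235745957 theta -4.4301212457163 tilt 0.35469712800942865 F [-1.1 -3.3  6.7] T [ 0.24  0.04 -1.33] 0.008761030487285526 35.7
[ 0.445  0.698 -0.223  2.327  3.402  0.466  0.255]
axis torque at tcp -1.2200305164432987 F left,up,n [-1.5 -3.1  6.7]
```

The stop is found: torque rises to −1.2 N m past tool angle ≈ +1°, and it was held there for over 0.3 s. Now 90° clockwise.

>>> jog_arm --steps '[[[0,0,0],[0,4,0]],[[0,0,0],[0,4,0]],[[0,0,0],[0,4,0]],[[0,0,0],[0,4,0]],[[0,0,0],[0,4,0]],[[0,0,0],[0,4,0]],[[0,0,0],[0,4,0]],[[0,0,0],[0,4,0]],[[0,0,0],[0,4,0]],[[0,0,0],[0,4,0]]]'

```text
time_s: 36.7
ee_pos: [0.568, -0.1081, 0.0397]
eef_rot: [-0.488, 0.663, 0.549, -0.145]
force: [-1.6, -3.9, 5.0]
opening: 0.0086
```

>>> jog_arm --steps '[[[0,0,0],[0,4,0]],[[0,0,0],[0,4,0]],[[0,0,0],[0,4,0]],[[0,0,0],[0,4,0]],[[0,0,0],[0,4,0]],[[0,0,0],[0,4,0]],[[0,0,0],[0,4,0]],[[0,0,0],[0,4,0]],[[0,0,0],[0,4,0]],[[0,0,0],[0,4,0]]]'

```text
time_s: 37.7
ee_pos: [0.5673, -0.1071, 0.0393]
eef_rot: [-0.647, 0.673, 0.349, 0.089]
force: [-2.0, -3.0, 4.4]
opening: 0.009
```

```bash
python3 st.py
```

```text
left,up,h -0.0006436929926193683 7.70557231699822e-05 -0.015842216281176446 theta 75.30647532654979 tilt 0.2043047468602699 F [-2.  -3.   4.4] T [-0.5   0.5  -0.35] 0.009000250399592041 37.7
[ 0.685  0.762 -0.589  2.321  2.881  0.451 -0.559]
axis torque at tcp -0.026165903653543827 F left,up,n [-2.4 -2.7  4.4]
```

>>> jog_arm --steps '[[[0,0,0],[0,4,0]],[[0,0,0],[0,4,0]],[[0,0,0],[0,4,0]],[[0,0,0],[0,4,0]],[[0,0,0],[0,0,0]],[[0,0,0],[0,0,0]]]'

```text
time_s: 38.3
ee_pos: [0.5672, -0.1066, 0.0393]
eef_rot: [0.688, -0.654, -0.257, -0.18]
force: [-2.7, -3.0, 5.0]
opening: 0.0087
```

```bash
python3 st.py
```

```text
left,up,h -0.0001591093699932229 -8.872399344177827e-06 -0.015847703084959797 theta 90.99884662728898 tilt 0.23756004364095396 F [-2.7 -3.   5. ] T [-0.39  0.44 -0.18] 0.00871549457123363 38.3
[ 0.729  0.783 -0.659  2.32   2.776  0.465 -0.716]
axis torque at tcp 0.04765335516670765 F left,up,n [-3.  -2.6  5. ]
```

>>> jog_arm --steps '[[[0,0,0],[0,0,0]],[[0,0,0],[0,0,0]],[[0,0,0],[0,0,0]],[[0,0,0],[0,0,0]]]' --jaw 0.34

```text
time_s: 38.7
ee_pos: [0.5671, -0.1061, 0.0389]
eef_rot: [0.689, -0.653, -0.257, -0.18]
force: [-0.4, 0.4, -0.1]
opening: 0.0293
```

>>> jog_arm --steps '[[[0,-5,0],[0,0,0]],[[0,-10,0],[0,0,0]],[[0,-10,0],[0,0,0]],[[0,-10,0],[0,0,0]],[[0,-10,0],[0,0,0]],[[0,0,0],[0,0,0]],[[0,0,0],[0,0,0]]]'

```text
time_s: 39.4
ee_pos: [0.5411, -0.1107, 0.076]
eef_rot: [0.688, -0.654, -0.257, -0.181]
force: [-0.3, -0.3, 0.3]
opening: 0.0289
```

```bash
python3 st.py
python3 - <<'E'
from knob import *
w=read_camera("wrist"); c=get_calibration("wrist"); cv2.imwrite("pics/w17.png",w)
g=cv2.cvtColor(w,cv2.COLOR_BGR2GRAY).astype(int)
pr=lambda h,a,r:proj(c,B+h*n+r*(np.cos(np.radians(a))*left+np.sin(np.radians(a))*up)).round(1)
print("disc",pr(.01,0,0),"bar top",pr(.027,0,0)); 
for a in (60,75,90,105): print(a,"ptr",pr(.027,a,.019),"tail",pr(.027,a,-.019))
for i in range(222,275,3): print(i,''.join('%4d'%x for x in g[i,250:312:2]))
for nm in("top","side"): cv2.imwrite(f"pics/{nm}9.png",read_camera(nm))
E
```

```text
left,up,h -0.0007243804825311119 0.00017652523440119986 0.029420598803104686 theta 91.03329554825201 tilt 0.21590916090220905 F [-0.3 -0.3  0.3] T [-0.07  0.6  -0.05] 0.028919702568997677 39.4
[ 0.789  0.682 -0.693  2.363  2.774  0.398 -0.731]
axis torque at tcp -0.04487109862900997 F left,up,n [-0.3 -0.3  0.3]
disc [280.1 235. ] bar top [280.2 245.5]
60 ptr [297.9 273.1] tail [261.7 216.5]
75 ptr [289.7 276.4] tail [270.3 212.9]
90 ptr [280.8 277.6] tail [279.6 211.5]
105 ptr [271.9 276.7] tail [289.  212.6]
222   78  69  75  75  74  74  73  75  77  75  67  65  73  71  72  67  70  69  68  57  64  69  75  70  73  73  78  71  70  64  62
225   68  75  72  75  74  77  76  77  78  73  67  69  72  73  71  66  72  66  67  66  68  67  77  73  68  70  74  73  68  70  74
228   76  79  81  76  79  76  80  74  79  72  66  64  67  72  74  72  73  70  66  61  64  65  69  77  74  70  78  72  69  73  69
231   70  80  81  78  83  81  76  78  77  73  71  66  72  75  72  73  73  70  67  66  57  63  74  72  71  73  74  71  75  75  66
234   74  76  78  77  80  81  76  75  79  77  71  60  70  76  77  74 
[... 1036 characters left out ...]
 73  72  63  79  83  80  73 100 167 211 233 233 234 234
261  234 234 233 234 235 225 190 104 108  96  81  64  74  80 126 233 139  75  68  64  74 104 115 128 186 183 233 234 234 234 234
264  234 234 234 233 221 119 217 235 234 232 187  69  76  83 132 230 146  70  70  67 176 232 235 235 233 179 153 234 234 234 235
267  234 234 234 232 176 196 235 234 233 234 233 118  71  77 129 230 154  72  68 100 232 234 234 234 235 234 212 225 234 234 234
270  235 233 234 234 234 235 233 234 233 234 233 122  75  80 132 232 156  77  75  93 232 233 233 235 234 235 234 234 234 233 235
273  234 234 235 234 234 234 232 236 234 233 234 181  70  79 126 228 153  71  68 122 232 234 233 233 234 234 233 234 234 234 234
```

The pointer mark is dead vertical at u=280 in a tool frame at 91°, so the knob rests on the third click. I'll back off and do a last check of the pin and the other objects.

>>> jog_arm --steps '[[[0,-2,0],[0,0,0]],[[0,0,0],[0,0,0]],[[0,0,0],[0,0,0]]]'

```text
time_s: 39.85
ee_pos: [0.5398, -0.1103, 0.0769]
eef_rot: [0.689, -0.654, -0.257, -0.18]
force: [-0.5, -0.3, 0.7]
opening: 0.029
```

```bash
python3 - <<'E'
from knob import *
s=read_camera("side"); c=get_calibration("side"); g=cv2.cvtColor(s,cv2.COLOR_BGR2GRAY); a=cv2.imread("pics/side0.png")
for k,q in dict(grip=(-.028,.0335,.122),tail_end=(-.028,.0465,.122),beyond=(-.028,.056,.122),barrel=(-.028,.0145,.129)).items():
    u=proj(c,W(P,q)); print(k,u.round(1),g[int(u[1])-1:int(u[1])+2,int(u[0])-1:int(u[0])+2].tolist())
d=(cv2.absdiff(s,a).max(2)>45).astype(np.uint8); k,l,st,ce=cv2.connectedComponentsWithStats(d)
print([(st[i].tolist()) for i in range(1,k) if st[i,4]>25]); print(robot.sense()["force"],robot.sense()["time_s"])
E
```

```text
grip [281.4 189.4] [[112, 112, 113], [111, 113, 113], [112, 113, 112]]
tail_end [279.5 193.2] [[111, 112, 114], [101, 107, 112], [75, 56, 63]]
beyond [278.  195.9] [[89, 75, 56], [164, 155, 103], [168, 136, 136]]
barrel [284.2 182.8] [[160, 156, 161], [217, 229, 210], [225, 232, 232]]
[[311, 0, 249, 328, 17200], [538, 66, 10, 13, 47], [244, 155, 37, 33, 595], [284, 177, 6, 6, 28], [244, 181, 9, 12, 30], [276, 185, 9, 18, 87], [539, 245, 21, 44, 272], [421, 249, 23, 78, 651], [535, 289, 17, 10, 43], [279, 290, 14, 15, 64], [551, 295, 7, 25, 93], [368, 299, 19, 21, 230], [357, 315, 9, 18, 34], [521, 319, 39, 13, 256], [450, 347, 16, 7, 65], [480, 347, 9, 5, 29]]
[ 0.42892748  0.23533249 -0.04420995] 39.9
```

```bash
python3 -c "
from station import robot
print(robot.finish_job())"
```

```text
the job is handed in; nothing more can be done
None
```

I finished all three steps and handed the job in at about 40 s of the 72 s allowed; no verdict comes back. My last checks agreed with the goal.

- **Lid:** pressed down to a hard stop at about 13 N, with the barrels in line in the picture. It has been pinned since.
- **Pin:** pushed in from the left until the grip stopped against the barrel, with about 5 N back along the bore. After release, the wrist picture put the grip within about 4 pixels of where it should be. The last side picture also shows it there.
- **Selector:** turned anticlockwise until the torque rose sharply at the stop, held there over 0.3 s, then turned 90° clockwise and released. Its mark lines up with the tool at 91° (target 90°). The gripper is clear and reads no contact force.
- **Other objects:** comparing the first and last side pictures, I saw changes only at the lid, the pin's old and new places, and around the arm. I did not measure each object one by one.

Some readings disagreed along the way:
- **Finger length:** the fingertips end about 30 mm short of the reported tool point. I found the heights by touch instead.
- **Knob position:** the two wrist views differed by about 6 mm, so I used the average.
- **Knob start angle:** it read between 67° and 74°, which is not on a click.
- **First approach to the knob:** it ran into wrist joint limits. I backed off and gripped the knob with the tool turned half round.

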